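Fit a fresh filter cassette in a ventilation unit

ROBOT

A 7-joint arm with a two-finger parallel gripper is mounted at the origin on the work surface. World frame = base frame: x ahead of the robot, y to its left, z up, the work surface at z = 0. Lengths are in mm, angles in degrees, forces in N, time in s.
With the tool pointing down it reaches from about 400 to 875 mm from the base axis. Payload 4.4 kg.
Tool frame: the origin (TCP) lies midway between the tips of the shut fingers; the grasp point (between the pads) lies 19 mm behind it; y points along the fingers, x is the direction in which the jaws open and shut, and the axes are right-handed (so a half turn about y gives the same grasp; the last joint's range is limited). The gripper opens to 85 mm and grips with 20 to 120 N. Pads are 22 mm wide; open, the fingers measure 114 mm over their backs; the gripper's body (76 mm by 85 mm) begins 54 mm behind the grasp point. The pads swing forward as they close: fully open they stand 13 mm farther back than shut.
Start: joints at [64.297, 36.005, 2.206, 86.941, -1.547, 57.084, -1.146], TCP at [242.816, -602.958, 231.313] pointing down, gripper open.
Joint ranges: [-175.42, 175.42], [-21.48, 121.26], [-71.46, 75.88], [10.55, 141.38], [-63.04, 243.04], [13.31, 113.54], [-168.57, 168.57]. Speed limits (degrees/s): [147.25, 147.25, 180, 180, 180, 180, 180].

INTERFACE

Orientations are given as [roll, pitch, yaw] about the fixed x, y, z axes, in that order (R = Rz(yaw) Ry(pitch) Rx(roll)).
In Python, from cell import get_obs, camera, camera_info, finish_job gives the robot as it stands.
- The arm moves only by the shell command python3 -m inch 'ROWS' [FORCE]. ROWS is JSON, a list of rows, each an object of numbers: "dx", "dy", "dz": the shift along the tool's x, y, z in m; "turn": the turn about the tool's y in rad; "gripper": the gripper's target within -1 to 1 (shut at 1, half-way at 0, fully open at -1). In form: [{"dx": .., "dy": .., "dz": .., "turn": .., "gripper": ..}, ...]. A call has 1 to 8 rows; each row is the pose to reach, as a shift and turn from the pose commanded when the call began, along the tool's axes at that moment; what a row does not reach only later rows make up. A row lasts 1/8 s, in which the tool goes at most 62.5 mm and 10.7 degrees, less where a joint would pass 70% of its speed; a pose out of reach is approached as far as the arm can. A call with a gripper value outside its range is refused whole. The fingers move at their own pace and stop on an object; FORCE is the grip in N (left out, the last holds). Time passes only in rows, so rows that repeat a pose let the fingers close. It gives the time, the measured TCP pose, the force and the opening at its end, in the units of the state.
- get_obs(): the state, without advancing time (a new reading comes with each control period).
- camera(name): name is "scene" or "side" or "wrist"; returns (picture, depth): 384x512x3 uint8, red, green, blue; 384x512 float32, mm along the optical axis (not along the pixel's ray), 0 where there is no reading.
- camera_info(name): a dict with "camera_matrix" (3x3 intrinsics, pixels), "xyz" and "rotation" of the camera in the world; the wrist camera has in their place "tool_from_camera" (4x4, takes a point from camera to tool coordinates, whose origin is the TCP and whose axes are the tool frame's). Camera axes: x right, y down, z forward; pixel columns grow to the right and rows downward; lengths in mm; the calibration is good to about 2 mm. A picture is of the moment at which its call begins: read the wrist's pose just before it. camera_info takes no time and is no camera call.
- finish_job(): hands the job in, once; it reports no verdict.
The state is a dict: "t": time; "qpos": joint angles; "joint_vel": joint speeds; "joint_efforts": joint torques, N m; "eef_pos": TCP position; "tool_rot": TCP orientation; "force": force on the tool from outside, world axes, zero at the start; "ft_torque": the same for the moment, N m; "gripper_width": finger opening in mm.
Only numpy, scipy, OpenCV 4.12 (cv2) and the standard library are available. Lean on these libraries where they do the work, as an engineer would, in place of code of your own. Each camera call takes 0.05 s, during which the arm holds its last target.

TASK

Lift the hinged window cover of the small ventilation unit until it rests open by itself. Then take the long filter cassette out of its stand, lay it down flat on the bench and let go, take it again across its middle and set it fully down in the unit's bay. Last, lower the cover by hand until it is fully closed, without letting it drop, and leave everything else on the bench where it is.

Things in the scene. Friction and masses are not known exactly. Their poses are not given: they have to be found in the camera images.
- unit: Ventilation unit, fixed white plastic housing on the bench, origin under the centre of its covered part, axes like the bay's. Covered part: x -85 to +85, y -78 to +78 mm, walls 60 mm high. Beside it (y -148 to -78 mm) a closed compartment 56 mm high with a round fan grille.
- unit_bay (a point): Centre of the filter bay's floor, 12 mm above the bench. x: along the bay towards the hinge, y: across, z: up. The bay is 127 (x) by 57 mm (y) between four corner guides whose tops are 36 mm above its floor. Between the guides, x -33 to +33 mm, it widens to 68 mm either side of its middle, same floor: notches for fingers.
- cover (a joint): Cover angle (white frame, clear window, 160 x 156 x 8 mm, 0.3 kg), rad: 0 closed, grows as lifted, stop at 1.65. Free hinge: short of about 1.5 it falls shut, past 1.58 it falls open onto its stop and stays. Ribs below the cover end 3 mm above a seated cassette; one not fully down keeps it from closing.
- cover_hinge (a point): Point on the cover's hinge line, in its middle, 60 mm above the bench, on the far side of the bay. The hinge line runs along the bay's y. Axes turn with the cover; closed they equal the bay's.
- cover_bar (a point): Middle of the cover's grip bar: round, grey, 12 mm thick, 110 mm long, parallel to the hinge line, brackets at its ends. In the cover's axes 186 mm from the hinge line towards -x (26 mm beyond the free edge) and 30 mm above the cover's lower face. Closed, it is 90 mm above the bench and free all round.
- cassette_center (a point): Centre of the long filter cassette: white block 120 long (own z), 50 wide (own y), 36 mm thick (own x), grey pleats on both 120 x 50 faces, 0.15 to 0.3 kg. Starts upright in one of the stand's sockets, lower end 6 mm above the bench. In the bay: flat, length along bay x, pleats up (any way round), centre 18 mm above the bay floor.
- stand: Grey filter stand, fixed, 130 mm (x) by 70 mm (y), 50 mm high, origin under its centre. Two sockets side by side, at x = -32 and +32 mm, hold one cassette each, widths along the stand's y, with 2 to 4 mm of play.
- short_cassette: A short filter cassette in the stand's other socket, 70 mm long, otherwise like the long one. Origin at the centre of its lower end. Not to be used.
- screwdriver: Screwdriver lying on the bench, a bystander; about 200 mm long, origin near its middle.
- brush: Cleaning brush lying on the bench, a bystander.
- tape_roll: Black tape roll lying flat, 90 mm across, 25 mm high, a bystander. Origin under its centre.
- cleaner: Cleaner bottle standing, 66 mm across, 150 mm high, a bystander. Origin under its centre.
- mug: Mug standing, 80 mm across, 90 mm high, a bystander. Origin under its centre.
- pot: Steel pot standing, 170 mm across, 100 mm high, a bystander. Origin under its centre.
Things that resemble listed ones, but are neither listed nor needed, are in the scene too. What is shaped like the part that bears cassette_center but green is not meant.

How it is judged:
By the outcome, as a careful person would: the job done as asked, in the order asked, and still so for the second after the job is handed in, with the robot touching nothing.
It also fails if it takes over 72 s, if anything falls off the work surface, if the arm or the gripper's body presses on something with over 40 N, if the wrist force passes 120 N, or if a joint passes its speed limit or range.

## Working session

There is one attempt and no reset: what is moved stays moved. The work goes in short steps, Python scripts to look and compute and a shell command to move; the robot and the scene stay as the last step left them, time stands still between calls to the robot, and variables do not carry over. Pictures are saved under pics/ and viewed, and the job is handed in when it is done.

```bash
ls; mkdir -p pics
cat > h.py <<'E'
import numpy as np, cv2, json
from scipy.spatial.transform import Rotation as R
from cell import get_obs, camera, camera_info, finish_job
def snap(name,fn):
    o=get_obs(); p,d=camera(name)
    cv2.imwrite(f'pics/{fn}.png',cv2.cvtColor(p,cv2.COLOR_RGB2BGR)); np.save(f'pics/{fn}_d.npy',d)
    json.dump({k:np.array(v).tolist() for k,v in o.items()},open(f'pics/{fn}_o.json','w'))
    return p,d
def toolT(o):
    T=np.eye(4);T[:3,:3]=R.from_euler('xyz',o['tool_rot'],degrees=True).as_matrix();T[:3,3]=o['eef_pos'];return T
def camT(name,o=None):
    i=camera_info(name)
    if name=='wrist': return toolT(o)@np.array(i['tool_from_camera'])
    T=np.eye(4);r=np.array(i['rotation'])
    T[:3,:3]=r if r.shape==(3,3) else R.from_euler('xyz',r,degrees=True).as_matrix()
    T[:3,3]=i['xyz'];return T
def cloud(name,fn):
    d=np.load(f'pics/{fn}_d.npy');o=json.load(open(f'pics/{fn}_o.json'))
    K=np.array(camera_info(name)['camera_matrix']);v,u=np.mgrid[:d.shape[0],:d.shape[1]]
    P=np.stack([(u-K[0,2])/K[0,0]*d,(v-K[1,2])/K[1,1]*d,d],-1);T=camT(name,o)
    W=P@T[:3,:3].T+T[:3,3];W[d<=0]=np.nan;return W
def big(fn,u0,v0,u1,v1,s,out):
    im=cv2.imread(f'pics/{fn}.png')[v0:v1,u0:u1];cv2.imwrite(f'pics/{out}.png',cv2.resize(im,None,fx=s,fy=s,interpolation=cv2.INTER_CUBIC))
E
python3 - <<'E'
from h import *
for n in('scene','side','wrist'):
    print(n,camera_info(n)); snap(n,n+'0')
print(get_obs())
E
```

```text
pics
scene {'camera_matrix': array([[390.2106189 ,   0.        , 248.660659  ],
       [  0.        , 390.2106189 , 191.96960595],
       [  0.        ,   0.        ,   1.        ]]), 'xyz': array([1247.99556497, -540.81095544, 1004.35621549]), 'rotation': array([-135.20989243,    0.41639569,   49.00937298])}
side {'camera_matrix': array([[422.90316552,   0.        , 257.04597919],
       [  0.        , 422.90316552, 180.14567812],
       [  0.        ,   0.        ,   1.        ]]), 'xyz': array([ 464.66903682,  886.72858155, 1057.58373321]), 'rotation': array([-139.27418891,   -0.84482662, -175.36645847])}
wrist {'camera_matrix': array([[292.20623983,   0.        , 248.52995429],
       [  0.        , 292.20623983, 194.25767073],
       [  0.        ,   0.        ,   1.        ]]), 'tool_from_camera': array([[ 9.99999971e-01,  1.25237603e-04, -2.06756885e-04,
        -1.29400053e+00],
       [ 2.34629084e-04, -2.97098854e-01,  9.54846697e-01,
        -1.41722416e+02],
       [ 5.81554784e-05, -9.54846718e-01, -2.97098875e-01,
         7.57104770e+01],
       [ 0.00000000e+00,  0.00000000e+00,  0.00000000e+00,
         1.00000000e+00]])}
{'t': 0.15, 'qpos': array([64.29958311, 36.04504376,  2.20225082, 86.98161229, -1.54709284,
       57.08507101, -1.14769101]), 'joint_vel': array([ 0.04136936, -0.17434701,  0.00091268, -0.13964576,  0.04745178,
        0.04874396, -0.05256685]), 'joint_efforts': array([ 1.43614230e-03, -5.63789749e+01,  1.22747138e+00, -1.93648785e+01,
        1.11275213e-02,  7.42555334e-03, -4.54749591e-05]), 'eef_pos': array([ 242.62477696, -602.51592944,  230.62619504]), 'tool_rot': array([-8.99997877e+01,  8.20940491e-02, -6.80708991e+01]), 'force': array([-0.55034188, -1.25653207, -0.0914095 ]), 'ft_torque': array([-0.03316922,  0.03768349, -0.00687676]), 'gripper_width': 85.22717168168128}
```

View pics/scene0.png

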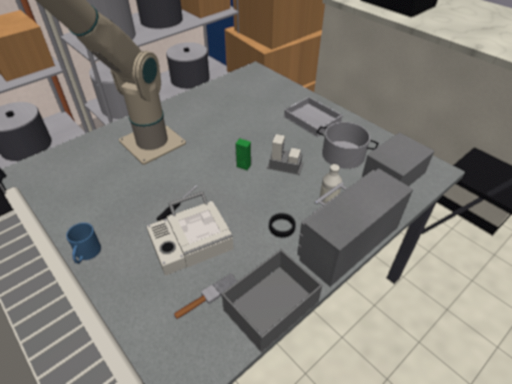

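View pics/side0.png

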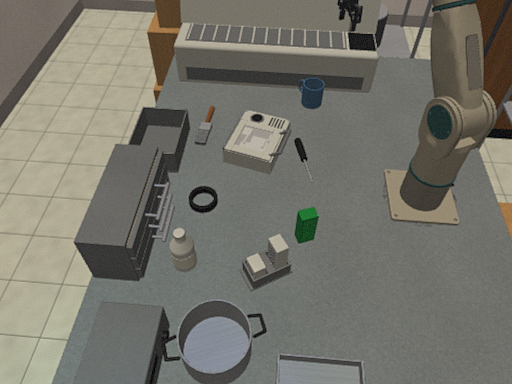

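View pics/wrist0.png

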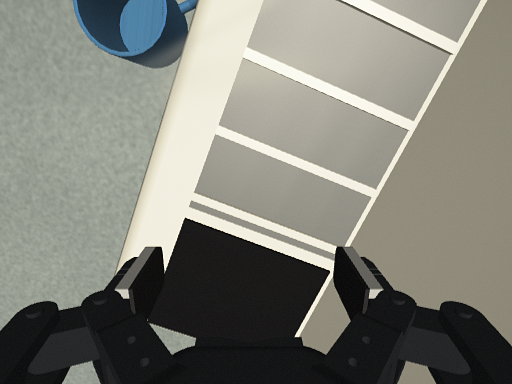

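Scene shows the unit at about (190,235), the stand at (286,160) with a tall and a short white cassette, and a green block at (243,154). The robot base is at (150,135). Next I'll enlarge and measure.

Run:
```python
from h import *
big('scene0',135,175,250,280,6,'c1'); big('scene0',225,120,315,185,8,'c2')
big('side0',215,95,325,190,7,'c3'); big('side0',230,195,330,295,6,'c4')
```

```text
(no output)
```

View pics/c1.png

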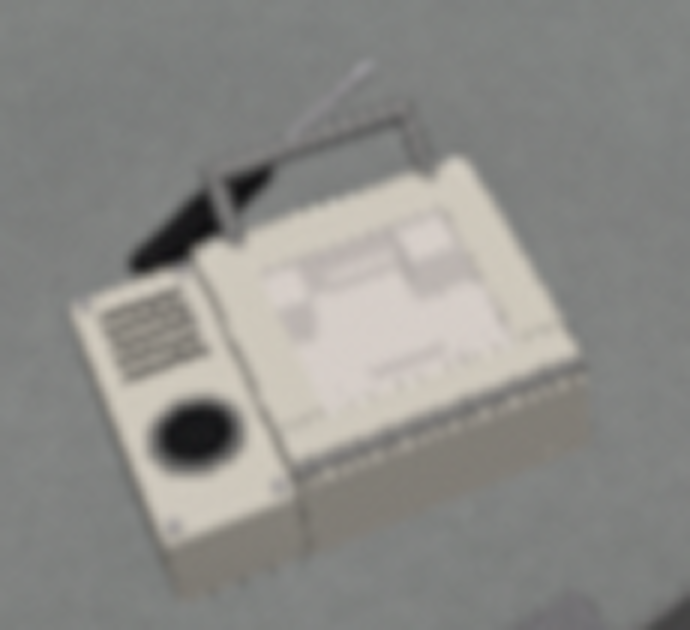

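View pics/c2.png

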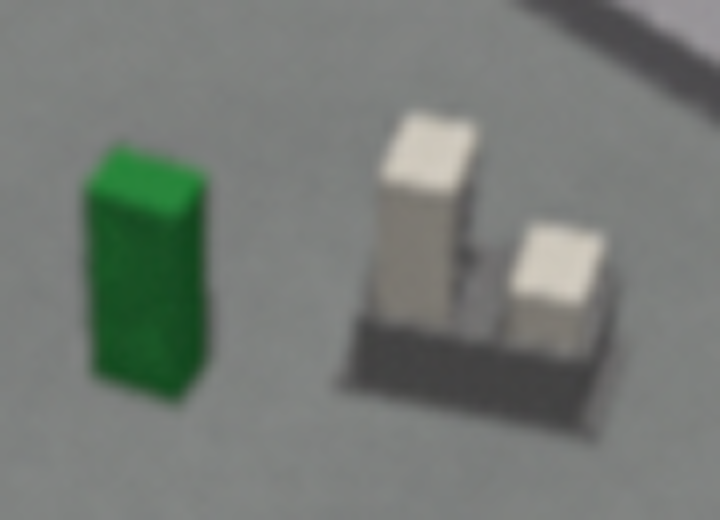

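View pics/c3.png

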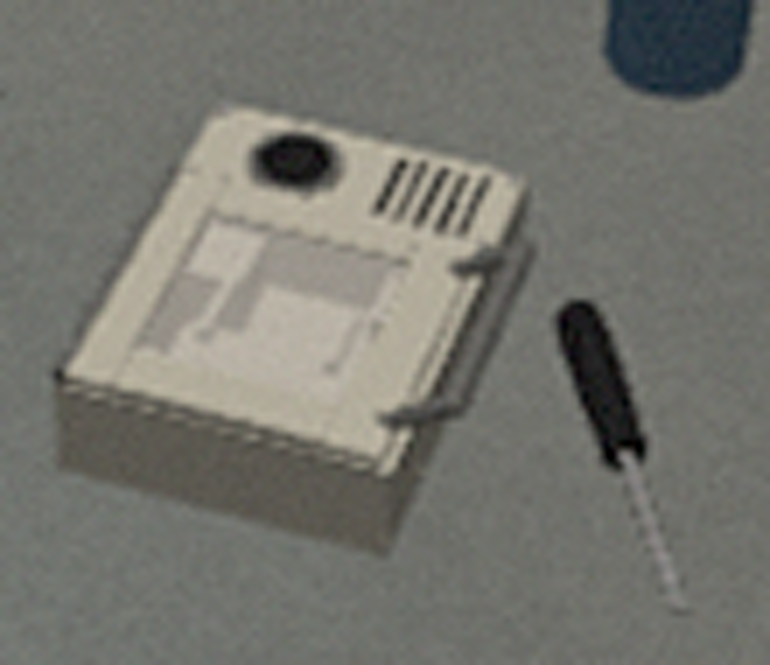

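View pics/c4.png

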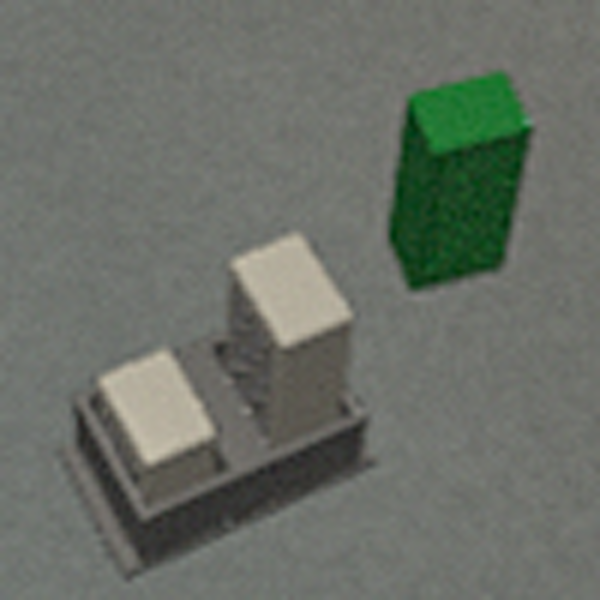

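Candidates (side picture): the long white cassette at (279,243), the short white one at (257,265), and the green block at (307,222). I choose the tall white one in the stand, as described. The crops confirm it: white top, taller than its neighbour. Now the depth measurements.

Run:
```python
from h import *
for n in('scene','side'):
    W=cloud(n,n+'0')
    def rep(u0,v0,u1,v1,z0,z1,lab):
        P=W[v0:v1,u0:u1].reshape(-1,3);P=P[np.isfinite(P[:,2])];P=P[(P[:,2]>z0)&(P[:,2]<z1)]
        if len(P)<5: print(n,lab,len(P));return
        r=cv2.minAreaRect(P[:,:2].astype(np.float32)); print(n,lab,len(P),'c',np.round(r[0],1),'size',np.round(r[1],1),'ang',round(r[2],1),'z',np.round(np.median(P[:,2]),1))
    if n=='scene':
        rep(140,170,245,275,45,62,'comp');rep(140,170,245,275,45,80,'unit');rep(140,170,245,275,63,80,'cover'); rep(140,170,245,275,82,110,'bar')
        rep(268,130,305,175,118,135,'long');rep(268,130,305,175,70,84,'short');rep(268,130,305,175,44,56,'stand')
        rep(230,135,256,172,105,140,'green');rep(60,215,105,265,80,100,'mug');rep(262,208,300,240,15,30,'tape');rep(315,160,350,205,140,160,'clean');rep(310,115,380,170,85,110,'pot');rep(165,270,235,320,8,50,'brush');rep(155,185,205,222,8,40,'sd')
    else:
        rep(215,95,300,175,45,80,'unit');rep(215,95,300,175,63,80,'cover'); rep(215,95,300,175,82,110,'bar')
        rep(240,230,295,290,118,135,'long');rep(240,230,295,290,70,84,'short');rep(240,230,295,290,44,56,'stand')
        rep(290,200,325,245,105,140,'green');rep(290,70,330,110,80,100,'mug');rep(185,180,220,215,15,30,'tape');rep(165,225,200,275,140,160,'clean');rep(165,295,270,384,85,110,'pot');rep(190,105,220,150,8,50,'brush');rep(290,135,316,182,6,40,'sd')
```

```text
scene comp 1250 c [ 537.5 -182.7] size [225.5 174.5] ang 74.9 z 55.8
scene unit 3356 c [ 534.8 -181.3] size [226.4 181.1] ang 75.2 z 65.6
scene cover 2081 c [ 543.4 -147.5] size [156.5 180.7] ang 75.1 z 67.4
scene bar 156 c [ 450.3 -123.2] size [120.5  30.5] ang 73.1 z 93.0
scene long 92 c [446.6 289.2] size [35.  52.3] ang 31.8 z 124.9
scene short 122 c [474.2 307.9] size [98.2 55.2] ang 31.2 z 75.3
scene stand 196 c [474.1 305.9] size [114.1  75.1] ang 31.3 z 48.8
scene green 123 c [370.9 184.2] size [50.6 40.3] ang 17.3 z 117.9
scene mug 194 c [ 348.5 -462.2] size [ 82.6 114.7] ang 1.9 z 87.2
scene tape 265 c [686.7  81.5] size [88.4 89.7] ang 32.3 z 23.5
scene clean 210 c [755.9 236.6] size [ 73.6 196.3] ang 25.5 z 149.2
scene pot 560 c [604.5 535.4] size [291.1 178. ] ang 11.8 z 94.6
scene brush 827 c [ 712.6 -275.1] size [219.9 151.8] ang 45.4 z 17.9
scene sd 175 c [ 375.  -117.5] size [ 24.1 202.8] ang 15.0 z 19.8
side unit 2386 c [ 530.6 -178.5] size [232.3 176. ] ang 75.2 z 67.3
side cover 1641 c [ 534.5 -168.6] size [208.2 176. ] ang 76.0 z 68.8
side bar 120 c [ 446.9 -118.1] size [119.8  24.1] ang 74.9 z 95.3
side long 254 c [443.1 295.4] size [36. 51.] ang 32.3 z 126.1
side short 302 c [471.  312.5] size [97.7 50.9] ang 30.6 z 76.1
side stand 419 c [470.3 310.8] size [116.4  71.8] ang 30.3 z 49.8
side green 255 c [367.2 188.8] size [49.6 38. ] ang 22.4 z 119.6
side mug 309 c [ 360.5 -460.6] size [130.1 152.1] ang 89.1 z 88.2
side tape 318 c [683.  85.] size [88.2 90.4] ang 37.1 z 24.3
side clean 115 c [698.8 302.7] size [28.2 29.9] ang 49.5 z 149.7
side pot 1011 c [573.8 533.8] size [169.6 212.4] ang 76.7 z 94.8
side brush 353 c [ 726.6 -260.8] size [ 75.9 201. ] ang 6.5 z 18.5
side sd 219 c [ 378.1 -117.1] size [ 78.2 199. ] ang 1.7 z 22.0
```

```bash
cat >> h.py <<'E'
def go(x,y,z,yaw=None):
    o=get_obs();T=toolT(o);d=T[:3,:3].T@(np.array([x,y,z])-T[:3,3])/1000
    cy=np.degrees(np.arctan2(T[1,0],T[0,0])); t=0 if yaw is None else -np.radians((yaw-cy+180)%360-180)
    print('t %.2f'%o['t'],'dx %.4f dy %.4f dz %.4f turn %.3f'%(*d,t),'yaw now %.2f'%cy, 'pos',np.round(o['eef_pos'],1),'rot',np.round(o['tool_rot'],1),'F',np.round(o['force'],1),'w %.1f'%o['gripper_width'])
E
python3 -c "
from h import *
go(448,-121,210,-15)"
```

```text
t 0.15 dx -0.3699 dy 0.0212 dz 0.3703 turn -0.926 yaw now -68.07 pos [ 242.6 -602.5  230.6] rot [-90.    0.1 -68.1] F [-0.6 -1.3 -0.1] w 85.2
```

```bash
python3 -m inch '[{"dx":-0.370,"dy":0.020,"dz":0.370,"turn":-0.925,"gripper":0},{"dx":-0.370,"dy":0.020,"dz":0.370,"turn":-0.925,"gripper":0},{"dx":-0.370,"dy":0.020,"dz":0.370,"turn":-0.925,"gripper":0},{"dx":-0.370,"dy":0.020,"dz":0.370,"turn":-0.925,"gripper":0},{"dx":-0.370,"dy":0.020,"dz":0.370,"turn":-0.925,"gripper":0},{"dx":-0.370,"dy":0.020,"dz":0.370,"turn":-0.925,"gripper":0},{"dx":-0.370,"dy":0.020,"dz":0.370,"turn":-0.925,"gripper":0},{"dx":-0.370,"dy":0.020,"dz":0.370,"turn":-0.925,"gripper":0}]'
python3 -m inch '[{"dx":0,"dy":0,"dz":0,"turn":0,"gripper":0},{"dx":0,"dy":0,"dz":0,"turn":0,"gripper":0}]'
python3 -c "
from h import *
snap('wrist','w1');go(448,-121,210,-15)"
```

```text
t: 1.15
eef_pos: [439.1, -141.6, 212.2]
tool_rot: [-90.0, -0.0, -15.1]
force: [1.0, -1.1, -0.4]
gripper_width: 42.7
t: 1.4
eef_pos: [438.2, -143.6, 212.1]
tool_rot: [-90.0, 0.0, -15.0]
force: [0.0, -0.7, -0.6]
gripper_width: 42.6
t 1.45 dx 0.0036 dy 0.0021 dz 0.0253 turn -0.003 yaw now -15.17 pos [ 437.9 -144.5  212.1] rot [-90.1   0.  -15.2] F [ 0.3 -0.1  1.4] w 42.4
```

View pics/w1.png

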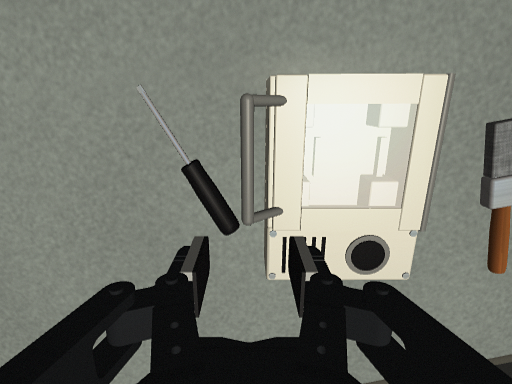

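The wrist picture shows the bar running from (247,97) to (249,221), with the cover to its right. The screwdriver is on the left, its handle at (225,215) close to the bar.

Run:
```python
from h import *
W=cloud('wrist','w1')
for v in (110,130,150,160,170,190,210):
    r=W[v,240:258]; ok=r[:,2]>80
    print(v,np.round(r[ok].mean(0),1),np.round(r[ok][:,2].max(),1))
def rep(u0,v0,u1,v1,z0,z1,lab):
    P=W[v0:v1,u0:u1].reshape(-1,3);P=P[(P[:,2]>z0)&(P[:,2]<z1)]
    r=cv2.minAreaRect(P[:,:2].astype(np.float32)); print(lab,len(P),'c',np.round(r[0],1),'size',np.round(r[1],1),'ang',round(r[2],1),'z',np.round(np.median(P[:,2]),1))
    return P
rep(265,60,460,208,64,75,'cover'); rep(238,85,262,232,84,100,'bar'); rep(258,60,460,284,50,75,'unit')
P=rep(130,80,238,236,4,40,'sd'); Q=P[P[:,2]>15];print('sd handle max x',Q[:,0].max(),'minmax y',Q[:,1].min(),Q[:,1].max(),'sd zmax',P[:,2].max())
```

```text
110 [454.1 -74.   94.1] 96.0
130 [450.1 -90.2  94.5] 96.3
150 [ 445.6 -107.    94.6] 96.1
160 [ 443.3 -115.7   94.8] 97.0
170 [ 440.9 -124.5   94.8] 96.8
190 [ 435.9 -142.8   94.4] 95.9
210 [ 431.2 -162.    94.4] 96.8
cover 22476 c [ 547.9 -134.2] size [129.7 170.1] ang 75.0 z 66.9
bar 1855 c [ 445.5 -120.2] size [119.7  19.4] ang 75.7 z 94.5
unit 32574 c [ 534.3 -179.5] size [224.5 172.7] ang 74.9 z 66.7
sd 2149 c [ 371.4 -115.9] size [ 25.1 199.2] ang 14.8 z 21.3
sd handle max x 406.59282215383604 minmax y -213.79004512803422 -24.386675947326246 sd zmax 27.058814868782804
```

```bash
python3 -c "
from h import *
go(443,-117,80,-15)"
```

```text
t 1.45 dx -0.0022 dy 0.1321 dz 0.0280 turn -0.003 yaw now -15.17 pos [ 437.9 -144.5  212.1] rot [-90.1   0.  -15.2] F [ 0.3 -0.1  1.4] w 42.4
```

```bash
python3 -m inch '[{"dx":-0.002,"dy":0.020,"dz":0.028,"turn":-0.003,"gripper":0},{"dx":-0.002,"dy":0.080,"dz":0.028,"turn":-0.003,"gripper":0},{"dx":-0.002,"dy":0.132,"dz":0.028,"turn":-0.003,"gripper":0},{"dx":-0.002,"dy":0.132,"dz":0.028,"turn":-0.003,"gripper":0},{"dx":-0.002,"dy":0.132,"dz":0.028,"turn":-0.003,"gripper":1},{"dx":-0.002,"dy":0.132,"dz":0.028,"turn":-0.003,"gripper":1},{"dx":-0.002,"dy":0.132,"dz":0.028,"turn":-0.003,"gripper":1},{"dx":-0.002,"dy":0.132,"dz":0.028,"turn":-0.003,"gripper":1}]' 25
python3 -c "
from h import *
snap('side','s1');go(443,-117,80,-15);big('side0',215,95,325,190,7,'s1c')
big('s1',200,60,330,190,6,'s1c')"
```

```text
t: 2.45
eef_pos: [444.1, -116.5, 82.2]
tool_rot: [-90.0, -0.1, -14.9]
force: [-3.4, -0.0, 9.7]
gripper_width: 10.7
t 2.50 dx -0.0009 dy 0.0022 dz -0.0008 turn 0.001 yaw now -14.95 pos [ 444.1 -116.5   82.2] rot [-90.1  -0.1 -14.9] F [-3.8 -0.2  8.7] w 10.8
```

View pics/s1c.png

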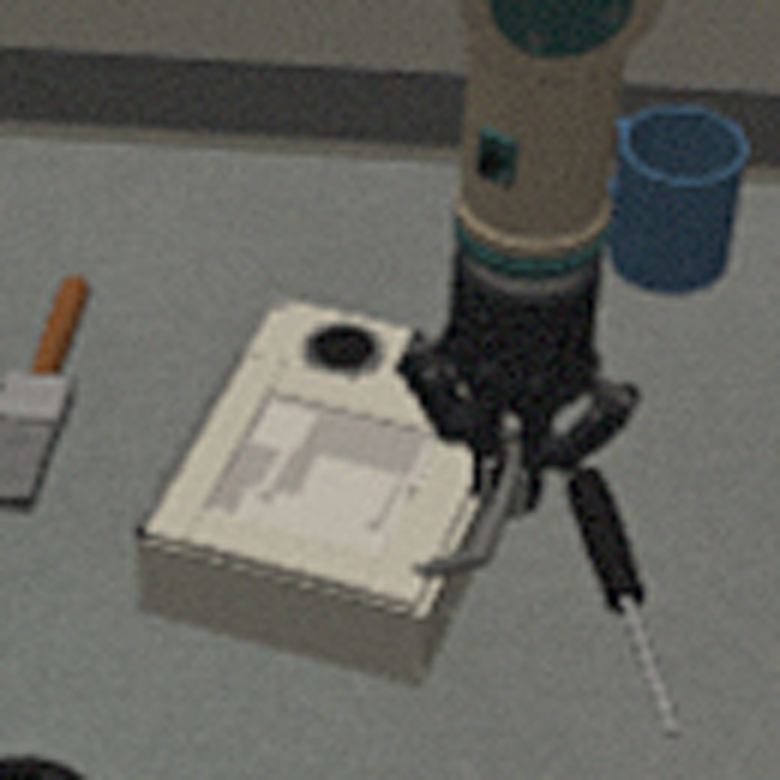

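```bash
python3 -c "
import numpy as np
for t in np.r_[0:1.65:0.1,1.62,1.64]: print('%.2f dx %.3f dy %.3f'%(t,(-186*np.cos(t)+30*np.sin(t)+186)/1e3,-(186*np.sin(t)+30*np.cos(t)-30)/1e3))"
```

```text
0.00 dx 0.000 dy -0.000
0.10 dx 0.004 dy -0.018
0.20 dx 0.010 dy -0.036
0.30 dx 0.017 dy -0.054
0.40 dx 0.026 dy -0.070
0.50 dx 0.037 dy -0.086
0.60 dx 0.049 dy -0.100
0.70 dx 0.063 dy -0.113
0.80 dx 0.078 dy -0.124
0.90 dx 0.094 dy -0.134
1.00 dx 0.111 dy -0.143
1.10 dx 0.128 dy -0.149
1.20 dx 0.147 dy -0.154
1.30 dx 0.165 dy -0.157
1.40 dx 0.184 dy -0.158
1.50 dx 0.203 dy -0.158
1.60 dx 0.221 dy -0.155
1.62 dx 0.225 dy -0.154
1.64 dx 0.229 dy -0.153
```

```bash
python3 -m inch '[{"dx":0.004,"dy":-0.018,"dz":0,"turn":0,"gripper":1},{"dx":0.010,"dy":-0.036,"dz":0,"turn":0,"gripper":1},{"dx":0.017,"dy":-0.054,"dz":0,"turn":0,"gripper":1},{"dx":0.026,"dy":-0.070,"dz":0,"turn":0,"gripper":1},{"dx":0.037,"dy":-0.086,"dz":0,"turn":0,"gripper":1},{"dx":0.049,"dy":-0.100,"dz":0,"turn":0,"gripper":1},{"dx":0.063,"dy":-0.113,"dz":0,"turn":0,"gripper":1}]'
python3 -c "
from h import *
snap('side','s2');big('s2',200,60,330,190,6,'s2c')
go(443,-117,80,-15)"
```

```text
t: 3.38
eef_pos: [500.6, -131.4, 194.6]
tool_rot: [-90.1, 0.4, -14.9]
force: [-8.7, 2.7, 6.5]
gripper_width: 11.1
t 3.42 dx -0.0607 dy 0.1166 dz -0.0007 turn 0.001 yaw now -14.94 pos [ 502.4 -131.9  196.3] rot [-90.1   0.3 -14.9] F [-11.5   3.   13.5] w 10.4
```

View pics/s2c.png

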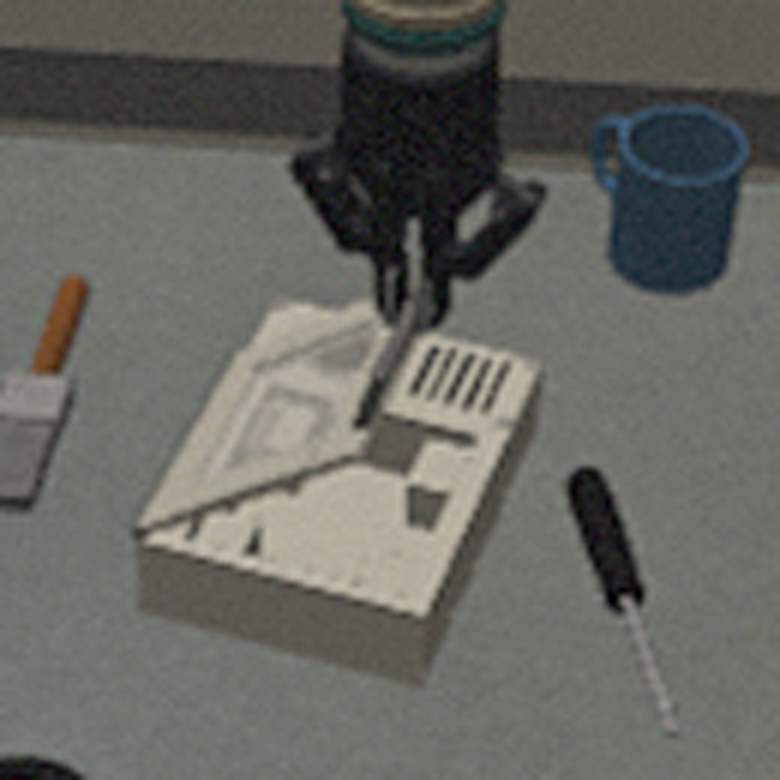

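The cover has followed to about 0.7 rad with the bar still between the fingers. I'll continue the arc.

```bash
python3 -m inch '[{"dx":0.015,"dy":-0.011,"dz":0,"turn":0,"gripper":1},{"dx":0.031,"dy":-0.021,"dz":0,"turn":0,"gripper":1},{"dx":0.048,"dy":-0.030,"dz":0,"turn":0,"gripper":1},{"dx":0.065,"dy":-0.036,"dz":0,"turn":0,"gripper":1},{"dx":0.084,"dy":-0.041,"dz":0,"turn":0,"gripper":1},{"dx":0.102,"dy":-0.044,"dz":0,"turn":0,"gripper":1},{"dx":0.121,"dy":-0.045,"dz":0,"turn":0,"gripper":1},{"dx":0.140,"dy":-0.045,"dz":0,"turn":0,"gripper":1}]'
python3 -m inch '[{"dx":0.018,"dy":0.003,"dz":0,"turn":0,"gripper":1},{"dx":0.023,"dy":0.004,"dz":0,"turn":0,"gripper":1},{"dx":0.025,"dy":0.005,"dz":0,"turn":0,"gripper":1},{"dx":0.025,"dy":0.005,"dz":0,"turn":0,"gripper":1}]'
python3 -c "
from h import *
snap('side','s3');big('s3',180,30,310,160,6,'s3c')
go(443,-117,80,-15)"
```

```text
t: 4.42
eef_pos: [640.4, -168.5, 240.5]
tool_rot: [-90.0, -0.1, -14.9]
force: [-0.2, 0.1, -2.1]
gripper_width: 10.4
t: 4.92
eef_pos: [665.2, -175.0, 235.6]
tool_rot: [-90.0, -0.3, -14.9]
force: [0.4, -0.7, 5.0]
gripper_width: 10.4
t 4.97 dx -0.2302 dy 0.1545 dz -0.0011 turn 0.001 yaw now -14.92 pos [ 665.1 -175.   235.5] rot [-90.   -0.3 -14.9] F [-0.1 -1.4  5.6] w 10.6
```

View pics/s3c.png

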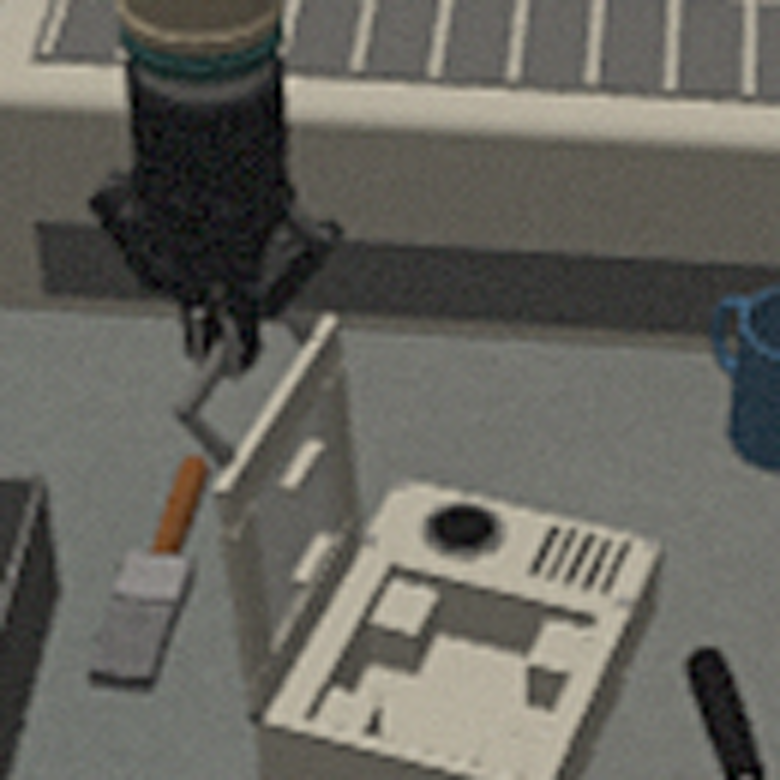

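The cover leans past vertical onto its stop, so I'll release and rise.

```bash
python3 -m inch '[{"dx":0,"dy":0,"dz":0,"turn":0,"gripper":0.3},{"dx":0,"dy":0,"dz":0,"turn":0,"gripper":0.3},{"dx":0,"dy":-0.040,"dz":0,"turn":0,"gripper":0.3},{"dx":0,"dy":-0.080,"dz":0,"turn":0,"gripper":-0.5},{"dx":0,"dy":-0.080,"dz":0,"turn":0,"gripper":-0.5}]'
python3 -c "
from h import *
snap('side','s4');snap('wrist','w4');big('s4',180,30,310,160,6,'s4c')
go(445,292,250,-59)"
```

```text
t: 5.6
eef_pos: [666.1, -174.3, 317.1]
tool_rot: [-90.0, -0.4, -14.9]
force: [-0.6, 0.6, 0.0]
gripper_width: 63.6
t 5.70 dx -0.3313 dy 0.0631 dz 0.3942 turn 0.770 yaw now -14.89 pos [ 663.9 -174.1  313. ] rot [-90.    0.  -14.9] F [0.1 0.1 0.3] w 63.9
```

View pics/s4c.png

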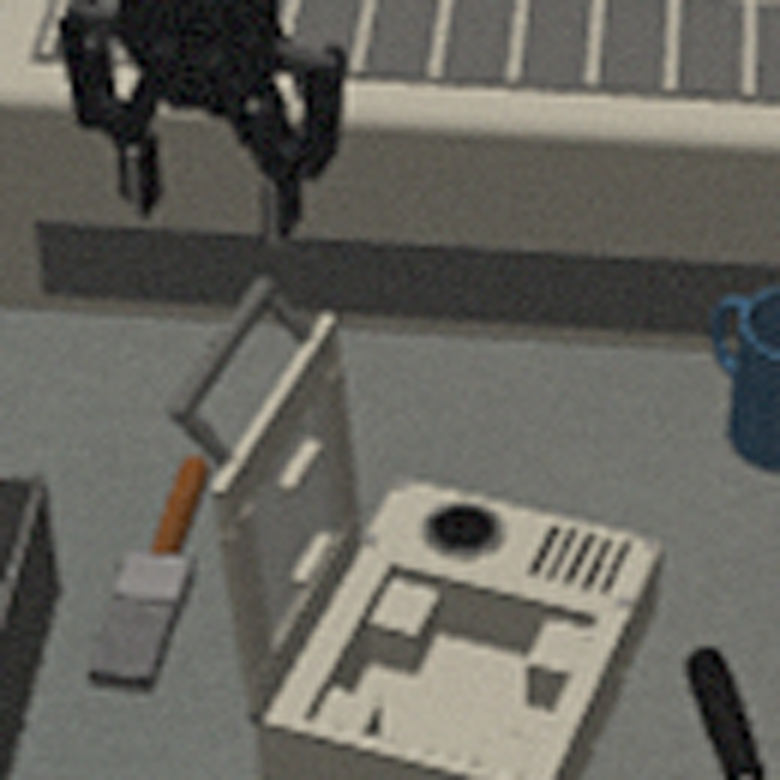

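View pics/w4.png

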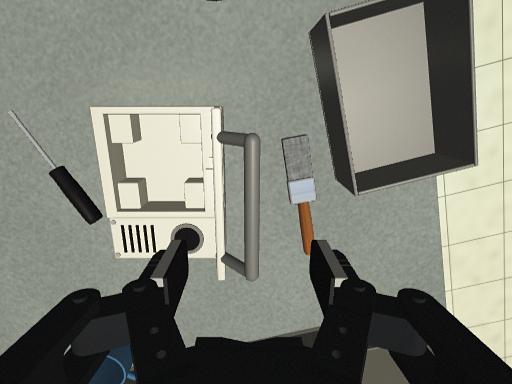

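The cover stays open untouched. The wrist view shows the bay with guide tops at (122,127), (190,128), (131,192) and (194,191), so I'll measure the bay from this.

```bash
python3 - <<'E'
from h import *
W=cloud('wrist','w4')
a=np.radians(-15);ux=np.array([np.cos(a),np.sin(a)]);uy=np.array([-ux[1],ux[0]]);O=np.array([543.4,-145.7])
S=W[90:262,80:225].reshape(-1,3);S=S[np.isfinite(S[:,2])]
q=np.c_[(S[:,:2]-O)@ux,(S[:,:2]-O)@uy,S[:,2]]
G=q[(abs(q[:,2]-48)<4)&(abs(q[:,0])<80)&(abs(q[:,1])<74)]
for sx in(-1,1):
  for sy in(-1,1):
    g=G[(G[:,0]*sx>10)&(G[:,1]*sy>10)]
    if len(g)>10:print(sx,sy,len(g),np.round(np.percentile(g,[3,97],0),1).tolist())
f=q[(abs(q[:,2]-12)<5)&(abs(q[:,0])<80)&(abs(q[:,1])<74)];print('floor z',np.median(f[:,2]),np.round(np.percentile(f[:,:2],[0.5,99.5],0),1).tolist())
t=q[(abs(q[:,2]-60)<3)];print('rim',np.median(t[:,2]),np.round(np.percentile(t[:,:2],[0.5,99.5],0),1))
c=q[(abs(q[:,2]-56)<2)&(q[:,1]<-70)];r=cv2.minAreaRect(c[:,:2].astype(np.float32));print('comp',r)
E
python3 - <<'E'
from h import *
snap('scene','sc4'); big('w4',80,90,230,270,4,'w4c')
W=cloud('side','s4');a=np.radians(-15);ux=np.array([np.cos(a),np.sin(a)]);uy=np.array([-ux[1],ux[0]]);O=np.array([543.4,-145.7])
for n,f in(('side','s4'),('scene','sc4')):
    W=cloud(n,f).reshape(-1,3);W=W[np.isfinite(W[:,2])]
    q=np.c_[(W[:,:2]-O)@ux,(W[:,:2]-O)@uy,W[:,2]];q=q[(abs(q[:,0])<90)&(q[:,1]<90)&(q[:,1]>-160)]
    G=q[(abs(q[:,2]-48)<4)&(abs(q[:,0])<80)&(abs(q[:,1])<74)]
    for sx in(-1,1):
      for sy in(-1,1):
        g=G[(G[:,0]*sx>10)&(G[:,1]*sy>10)]
        if len(g)>10:print(n,sx,sy,len(g),np.round(np.percentile(g,[5,95],0),1).tolist())
E
```

```text
-1 -1 679 [[-67.4, -69.0, 45.0], [-28.9, -23.0, 50.2]]
-1 1 767 [[-67.6, 24.4, 45.1], [-37.0, 65.5, 50.3]]
1 -1 547 [[23.2, -68.9, 45.4], [57.7, -29.9, 49.2]]
1 1 605 [[30.7, 29.5, 45.5], [57.1, 66.9, 48.8]]
floor z 11.286618303553354 [[-67.3, -68.9], [51.7, 65.6]]
rim 58.958292100109276 [[ -82.8 -135.1]
 [  90.    76.4]]
comp ((-4.283164978027344, -108.94157409667969), (157.15960693359375, 77.34849548339844), 0.05680369585752487)
side -1 -1 79 [[-63.9, -70.6, 45.0], [-17.5, -29.1, 51.5]]
side -1 1 52 [[-64.5, 29.8, 46.0], [-38.8, 56.7, 51.2]]
side 1 -1 98 [[20.7, -71.5, 45.1], [58.9, -27.5, 51.2]]
side 1 1 54 [[27.8, 29.7, 44.8], [57.9, 55.5, 51.0]]
scene -1 -1 80 [[-68.3, -67.3, 44.6], [-38.2, -17.4, 50.5]]
scene -1 1 48 [[-69.4, 13.5, 44.9], [-55.7, 62.9, 51.3]]
```

View pics/w4c.png

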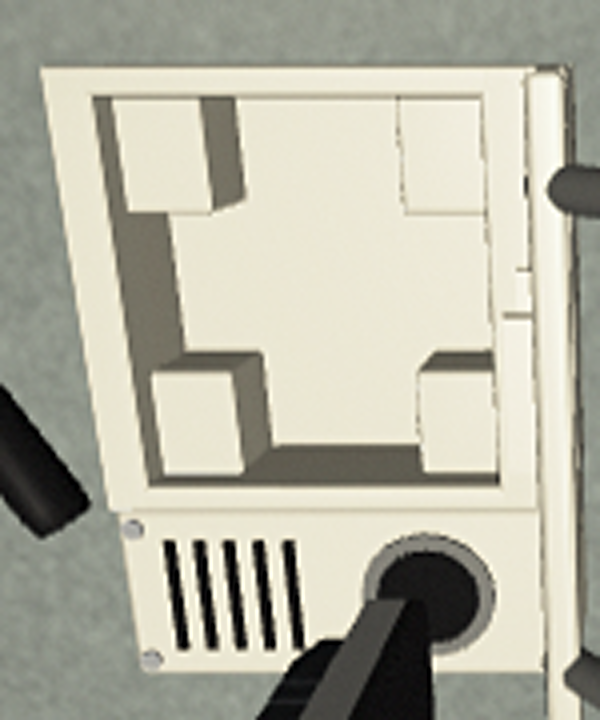

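Bay centre is about (541,-145), yaw −15°. Guide inner edges are at x −36/+31 and y ±29, which matches the given sizes. Now I'll go to the cassette.

```bash
python3 -m inch '[{"dx":-0.331,"dy":0.043,"dz":0.394,"turn":0.770,"gripper":-0.6},{"dx":-0.331,"dy":0.043,"dz":0.394,"turn":0.770,"gripper":-0.6},{"dx":-0.331,"dy":0.043,"dz":0.394,"turn":0.770,"gripper":-0.6},{"dx":-0.331,"dy":0.043,"dz":0.394,"turn":0.770,"gripper":-0.6},{"dx":-0.331,"dy":0.043,"dz":0.394,"turn":0.770,"gripper":-0.6},{"dx":-0.331,"dy":0.043,"dz":0.394,"turn":0.770,"gripper":-0.6},{"dx":-0.331,"dy":0.043,"dz":0.394,"turn":0.770,"gripper":-0.6},{"dx":-0.331,"dy":0.043,"dz":0.394,"turn":0.770,"gripper":-0.6}]'
python3 -m inch '[{"dx":0,"dy":0,"dz":0,"turn":0,"gripper":-0.6},{"dx":0,"dy":0,"dz":0,"turn":0,"gripper":-0.6}]'
python3 -c "
from h import *
go(445,292,250,-59);snap('wrist','w5')"
```

```text
t: 6.75
eef_pos: [450.8, 277.8, 270.2]
tool_rot: [-90.1, -0.0, -59.0]
force: [0.8, 0.6, -0.2]
gripper_width: 68.4
t: 7.0
eef_pos: [452.1, 276.0, 270.5]
tool_rot: [-90.1, -0.0, -59.0]
force: [0.3, -0.9, 1.5]
gripper_width: 68.6
t 7.00 dx -0.0174 dy 0.0205 dz 0.0022 turn 0.000 yaw now -58.98 pos [452.1 276.  270.5] rot [-90.1  -0.  -59. ] F [ 0.3 -0.9  1.5] w 68.6
```

View pics/w5.png

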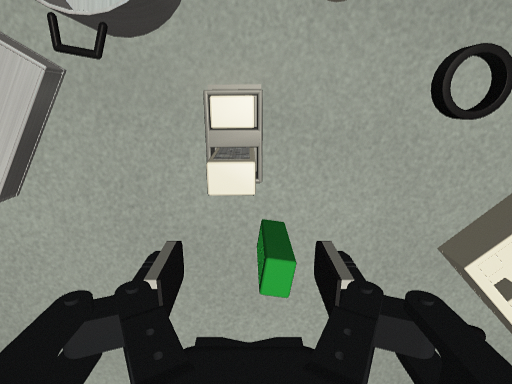

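The wrist view shows the long cassette's top at (231,178), the short one at (233,111), and the green block at (276,260).

Run:
```python
from h import *
W=cloud('wrist','w5')
P=W[80:205,195:270].reshape(-1,3)
for z0,z1,l in((120,132,'long'),(71,82,'short')):
    Q=P[(P[:,2]>z0)&(P[:,2]<z1)];r=cv2.minAreaRect(Q[:,:2].astype(np.float32));print(l,len(Q),r,np.median(Q[:,2]))
P=W[210:305,245:305].reshape(-1,3);Q=P[(P[:,2]>112)&(P[:,2]<130)];print('green',cv2.minAreaRect(Q[:,:2].astype(np.float32)),np.median(Q[:,2]))
go(442,292,86,-59)
```

```text
long 1702 ((444.174560546875, 293.9768981933594), (36.30767059326172, 49.887046813964844), 31.075899124145508) 125.0714236601195
short 1554 ((485.63116455078125, 319.4622497558594), (66.19104766845703, 50.004913330078125), 31.298324584960938) 75.11933240727242
green ((367.7788391113281, 187.83189392089844), (50.27129364013672, 36.32044219970703), 21.952219009399414) 118.9971959612378
t 7.05 dx -0.0202 dy 0.1847 dz -0.0003 turn -0.002 yaw now -59.11 pos [452.8 275.2 270.7] rot [-90.1  -0.1 -59.1] F [ 0.2 -0.5 -0.4] w 68.4
```

```bash
python3 -c "
from h import *
go(444.3,293.5,88,-59)"
```

```text
t 7.05 dx -0.0203 dy 0.1827 dz 0.0025 turn -0.002 yaw now -59.11 pos [452.8 275.2 270.7] rot [-90.1  -0.1 -59.1] F [ 0.2 -0.5 -0.4] w 68.4
```

```bash
python3 -m inch '[{"dx":-0.020,"dy":0.03,"dz":0.0025,"turn":0,"gripper":-0.6},{"dx":-0.020,"dy":0.09,"dz":0.0025,"turn":0,"gripper":-0.6},{"dx":-0.020,"dy":0.14,"dz":0.0025,"turn":0,"gripper":-0.6},{"dx":-0.020,"dy":0.182,"dz":0.0025,"turn":0,"gripper":-0.6},{"dx":-0.020,"dy":0.182,"dz":0.0025,"turn":0,"gripper":-0.6}]'
python3 -c "
from h import *
go(444.3,293.5,88,-59);snap('wrist','w6');snap('side','s6');big('s6',210,170,340,300,6,'s6c')"
```

```text
t: 7.68
eef_pos: [443.3, 291.8, 86.9]
tool_rot: [-90.4, -0.1, -59.2]
force: [-0.4, 0.9, 0.3]
gripper_width: 68.6
t 7.67 dx -0.0009 dy -0.0011 dz 0.0017 turn -0.003 yaw now -59.18 pos [443.3 291.8  86.9] rot [-90.4  -0.1 -59.2] F [-0.4  0.9  0.3] w 68.6
```

View pics/w6.png

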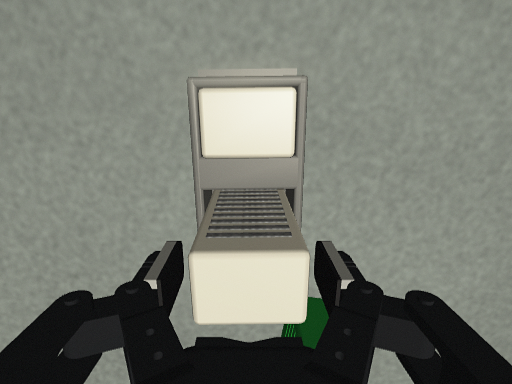

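View pics/s6c.png

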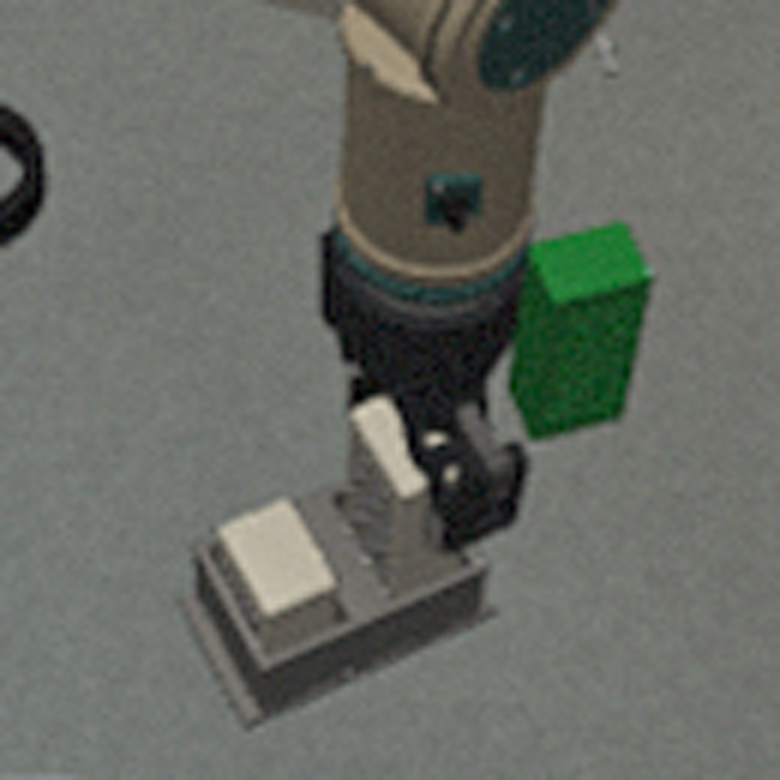

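Centred: the cassette top spans (190–308), pads at 182 and 316. Closing and lifting.

```bash
python3 -m inch '[{"dx":0,"dy":0,"dz":0.0015,"turn":0,"gripper":1},{"dx":0,"dy":0,"dz":0.0015,"turn":0,"gripper":1},{"dx":0,"dy":0,"dz":0.0015,"turn":0,"gripper":1},{"dx":0,"dy":0,"dz":0.0015,"turn":0,"gripper":1},{"dx":0,"dy":-0.03,"dz":0.0015,"turn":0,"gripper":1},{"dx":0,"dy":-0.06,"dz":0.0015,"turn":0,"gripper":1},{"dx":0,"dy":-0.09,"dz":0.0015,"turn":0,"gripper":1},{"dx":0,"dy":-0.09,"dz":0.0015,"turn":0,"gripper":1}]' 35
python3 -c "
from h import *
snap('side','s7');big('s7',210,130,340,300,4,'s7c');go(560,60,110,-105)"
```

```text
t: 8.78
eef_pos: [447.2, 297.1, 182.3]
tool_rot: [-89.6, 0.0, -59.0]
force: [-0.2, 0.6, -3.5]
gripper_width: 49.9
t 8.82 dx 0.2612 dy 0.0706 dz -0.0243 turn 0.803 yaw now -59.02 pos [446.2 296.3 180.7] rot [-89.8   0.  -59. ] F [-0.5  0.2 -2.6] w 49.5
```

View pics/s7c.png

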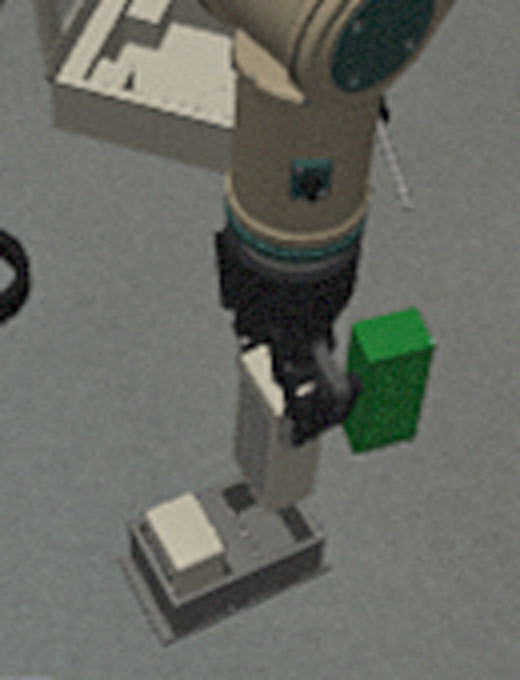

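```bash
python3 -m inch '[{"dx":0.055,"dy":0,"dz":-0.005,"turn":0.15,"gripper":1},{"dx":0.11,"dy":0,"dz":-0.010,"turn":0.31,"gripper":1},{"dx":0.165,"dy":0,"dz":-0.015,"turn":0.47,"gripper":1},{"dx":0.220,"dy":0.02,"dz":-0.020,"turn":0.63,"gripper":1},{"dx":0.261,"dy":0.05,"dz":-0.024,"turn":0.80,"gripper":1},{"dx":0.261,"dy":0.085,"dz":-0.024,"turn":0.803,"gripper":1},{"dx":0.261,"dy":0.085,"dz":-0.024,"turn":0.803,"gripper":1},{"dx":0.261,"dy":0.085,"dz":-0.024,"turn":0.803,"gripper":1}]'
python3 -c "
from h import *
snap('side','s8');big('s8',150,60,300,230,4,'s8c');snap('wrist','w8');go(560,60,82,-105)"
```

```text
t: 9.82
eef_pos: [559.5, 60.7, 94.8]
tool_rot: [-90.0, 0.0, -104.9]
force: [-0.7, 0.2, -3.5]
gripper_width: 49.5
t 9.93 dx 0.0009 dy 0.0138 dz -0.0001 turn 0.001 yaw now -104.94 pos [560.3  60.8  95.8] rot [-8.990e+01  1.000e-01 -1.049e+02] F [-0.3 -0.3 -2. ] w 49.5
```

View pics/s8c.png

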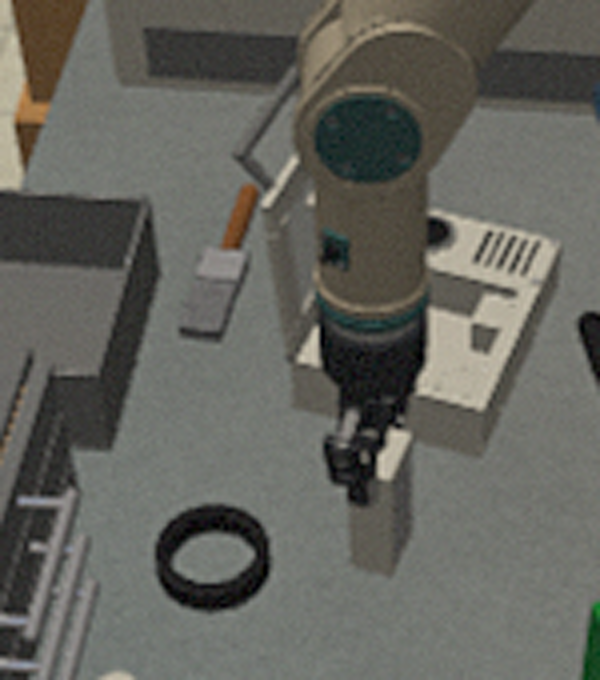

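View pics/w8.png

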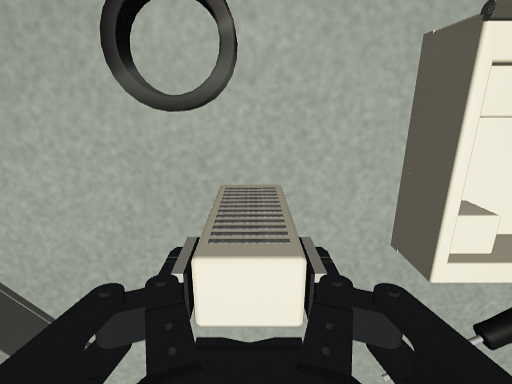

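```bash
python3 -m inch '[{"dx":0,"dy":0.008,"dz":0,"turn":0,"gripper":1},{"dx":0,"dy":0.013,"dz":0,"turn":0,"gripper":1},{"dx":0,"dy":0.015,"dz":0,"turn":0,"gripper":1},{"dx":0,"dy":0.015,"dz":0,"turn":0,"gripper":1}]' 20
python3 -c "
from h import *
go(560,60,82,-105)
import numpy as np
h=105
for f in range(0,90,6):
    p=np.radians(f);print(f,'dz %.3f dy %.3f'%(-(18-18*np.cos(p)+h*np.sin(p))/1e3,(h-18*np.sin(p)-h*np.cos(p))/1e3))"
```

```text
t: 10.42
eef_pos: [561.3, 58.9, 84.8]
tool_rot: [-89.7, 0.0, -105.0]
force: [-7.2, -2.1, 38.5]
gripper_width: 49.9
t 10.43 dx -0.0007 dy 0.0028 dz -0.0015 turn -0.000 yaw now -105.01 pos [561.3  58.9  84.8] rot [ -89.7    0.  -105. ] F [-7.2 -2.1 38.5] w 49.9
0 dz -0.000 dy 0.000
6 dz -0.011 dy -0.001
12 dz -0.022 dy -0.001
18 dz -0.033 dy -0.000
24 dz -0.044 dy 0.002
30 dz -0.055 dy 0.005
36 dz -0.065 dy 0.009
42 dz -0.075 dy 0.015
48 dz -0.084 dy 0.021
54 dz -0.092 dy 0.029
60 dz -0.100 dy 0.037
66 dz -0.107 dy 0.046
72 dz -0.112 dy 0.055
78 dz -0.117 dy 0.066
84 dz -0.121 dy 0.076
```

```bash
python3 -m inch '[{"dx":0,"dy":-0.002,"dz":0,"turn":0,"gripper":1},{"dx":0,"dy":-0.003,"dz":-0.011,"turn":0,"gripper":1},{"dx":0,"dy":-0.003,"dz":-0.022,"turn":0,"gripper":1},{"dx":0,"dy":-0.002,"dz":-0.033,"turn":0,"gripper":1}]' 20
python3 -c "
from h import *
go(560,60,82,-105);snap('wrist','w9');snap('side','s9');big('s9',150,60,300,230,4,'s9c')"
```

```text
t: 10.92
eef_pos: [534.6, 66.8, 85.4]
tool_rot: [-89.1, 0.2, -105.1]
force: [3.8, -4.8, 18.5]
gripper_width: 49.6
t 10.93 dx 0.0000 dy 0.0038 dz 0.0262 turn -0.002 yaw now -105.09 pos [534.6  66.8  85.4] rot [ -89.1    0.2 -105.1] F [ 3.8 -4.8 18.5] w 49.6
```

View pics/s9c.png

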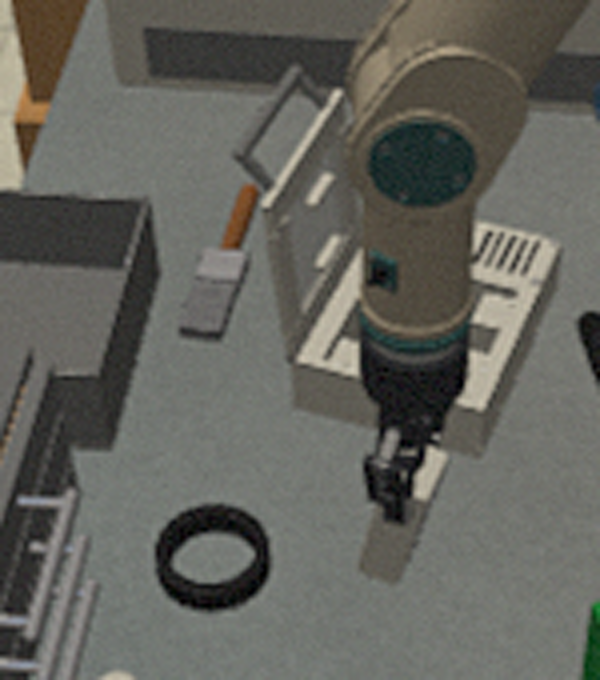

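View pics/w9.png

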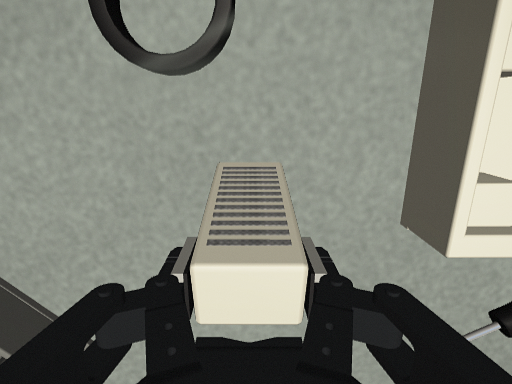

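It is pivoting on its lower edge with about 18 N. I'll continue along the arc.

```bash
python3 -m inch '[{"dx":0,"dy":0.002,"dz":-0.011,"turn":0,"gripper":1},{"dx":0,"dy":0.005,"dz":-0.022,"turn":0,"gripper":1},{"dx":0,"dy":0.009,"dz":-0.032,"turn":0,"gripper":1},{"dx":0,"dy":0.015,"dz":-0.042,"turn":0,"gripper":1},{"dx":0,"dy":0.021,"dz":-0.051,"turn":0,"gripper":1},{"dx":0,"dy":0.021,"dz":-0.051,"turn":0,"gripper":1}]' 20
python3 -c "
from h import *
go(560,60,82,-105);snap('wrist','w10');snap('side','s10');big('s10',150,60,300,230,4,'s10c')"
```

```text
t: 11.78
eef_pos: [477.6, 82.0, 61.8]
tool_rot: [-90.0, 0.0, -105.0]
force: [-4.9, 1.1, 12.9]
gripper_width: 49.2
t 11.78 dx -0.0001 dy -0.0202 dz 0.0853 turn 0.000 yaw now -104.99 pos [477.6  82.   61.8] rot [ -90.    0. -105.] F [-4.9  1.1 12.9] w 49.2
```

View pics/s10c.png

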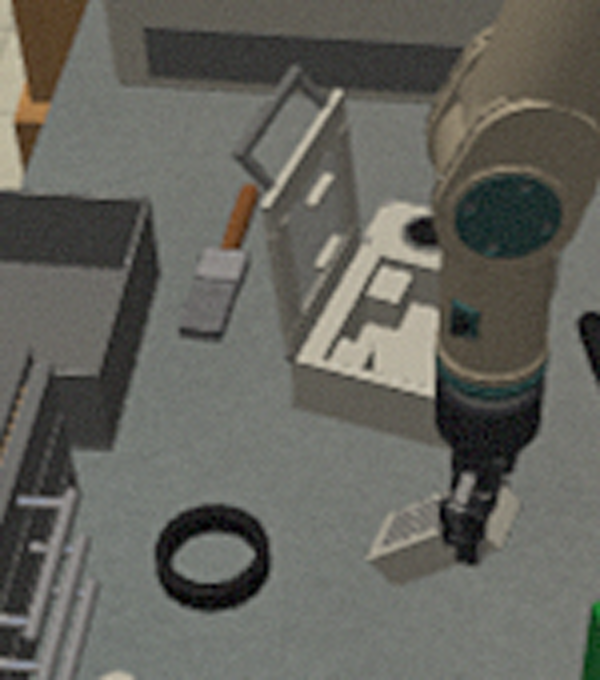

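View pics/w10.png

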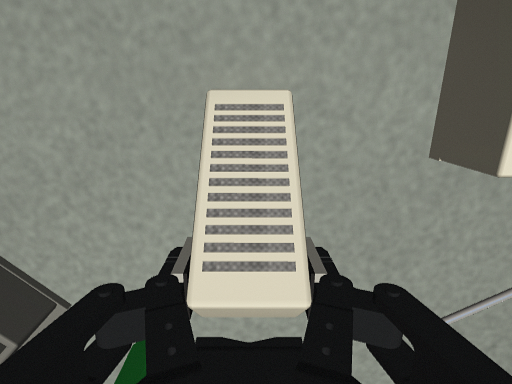

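```bash
python3 -m inch '[{"dx":0,"dy":0.008,"dz":-0.008,"turn":0,"gripper":1},{"dx":0,"dy":0.016,"dz":-0.016,"turn":0,"gripper":1},{"dx":0,"dy":0.025,"dz":-0.023,"turn":0,"gripper":1},{"dx":0,"dy":0.034,"dz":-0.028,"turn":0,"gripper":1},{"dx":0,"dy":0.045,"dz":-0.033,"turn":0,"gripper":1},{"dx":0,"dy":0.045,"dz":-0.033,"turn":0,"gripper":1}]' 20
python3 - <<'E'
from h import *
go(560,60,82,-105);snap('wrist','w11');snap('scene','s11');big('s11',170,120,300,240,5,'s11c')
W=cloud('wrist','w11')
P=W[20:320,180:320].reshape(-1,3);P=P[np.isfinite(P[:,2])];T=toolT(get_obs());q=(P-T[:3,3])@T[:3,:3]
m=(abs(q[:,0])<22)&(P[:,2]>25)
for a in range(-20,120,12):
    s=m&(abs(q[:,2]-a)<4)
    if s.sum()>5:print(a,np.round(np.median(P[s,2]),1))
E
```

```text
t: 12.62
eef_pos: [444.5, 90.9, 15.8]
tool_rot: [-90.2, 0.0, -105.0]
force: [-7.1, 0.9, 8.5]
gripper_width: 49.6
t 12.62 dx -0.0001 dy -0.0665 dz 0.1194 turn 0.000 yaw now -104.99 pos [444.5  90.9  15.8] rot [ -90.2    0.  -105. ] F [-7.1  0.9  8.5] w 49.6
-8 60.2
4 58.1
16 55.3
28 52.1
40 49.3
52 46.3
64 43.4
76 40.4
88 37.5
100 34.5
```

View pics/s11c.png

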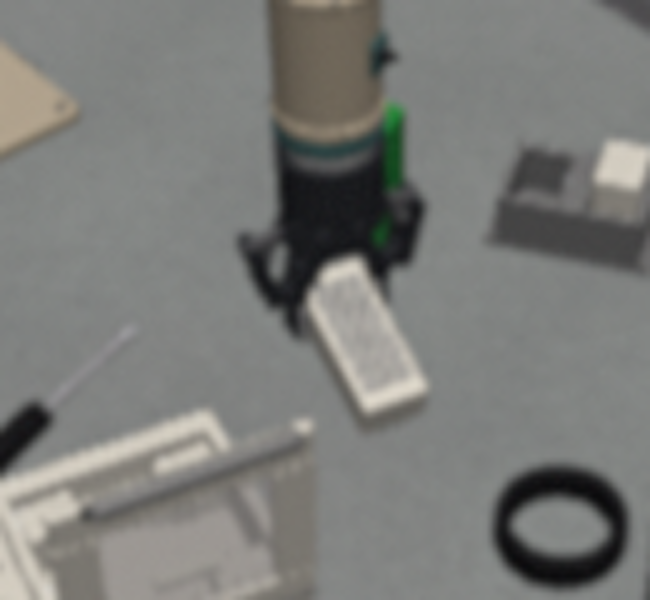

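View pics/w11.png

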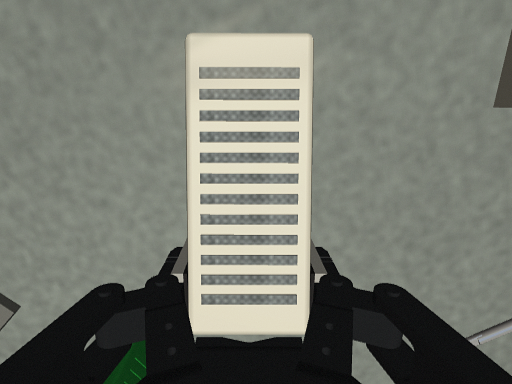

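```bash
python3 -m inch '[{"dx":0,"dy":0.005,"dz":-0.001,"turn":0,"gripper":1},{"dx":0,"dy":0.009,"dz":-0.002,"turn":0,"gripper":1},{"dx":0,"dy":0.012,"dz":-0.002,"turn":0,"gripper":1},{"dx":0,"dy":0.012,"dz":-0.002,"turn":0,"gripper":1}]' 20
python3 - <<'E'
from h import *
go(560,60,82,-105);snap('wrist','w12')
W=cloud('wrist','w12')
P=W[20:320,180:320].reshape(-1,3);P=P[np.isfinite(P[:,2])];T=toolT(get_obs());q=(P-T[:3,3])@T[:3,:3]
m=(abs(q[:,0])<22)&(P[:,2]>25)
for a in range(-20,120,24):
    s=m&(abs(q[:,2]-a)<4)
    if s.sum()>5:print(a,np.round(np.median(P[s,2]),1))
E
```

```text
t: 13.22
eef_pos: [442.3, 91.7, 3.7]
tool_rot: [-90.2, 0.0, -105.0]
force: [-4.0, 0.9, 2.6]
gripper_width: 49.4
t 13.22 dx 0.0002 dy -0.0787 dz 0.1216 turn 0.001 yaw now -104.96 pos [442.3  91.7   3.7] rot [ -90.2    0.  -105. ] F [-4.   0.9  2.6] w 49.4
4 46.4
28 43.6
52 40.8
76 38.0
100 34.9
```

```bash
python3 -m inch '[{"dx":0,"dy":0.002,"dz":0,"turn":0,"gripper":1},{"dx":0,"dy":0.003,"dz":0,"turn":0,"gripper":1},{"dx":0,"dy":0.003,"dz":0,"turn":0,"gripper":-0.3},{"dx":0,"dy":0.003,"dz":0,"turn":0,"gripper":-0.5},{"dx":0,"dy":0.003,"dz":0,"turn":0,"gripper":-0.5},{"dx":0,"dy":-0.03,"dz":0,"turn":0,"gripper":-0.5},{"dx":0,"dy":-0.08,"dz":0,"turn":0,"gripper":-0.5},{"dx":0,"dy":-0.08,"dz":0,"turn":0,"gripper":-0.5}]' 20
python3 - <<'E'
from h import *
snap('wrist','w13')
W=cloud('wrist','w13')
P=W[100:345,180:320].reshape(-1,3);P=P[(P[:,2]>25)&(P[:,2]<45)];r=cv2.minAreaRect(P[:,:2].astype(np.float32));print(r,np.median(P[:,2]))
g=r[0];go(g[0],g[1],5,-105)
E
```

```text
t: 14.28
eef_pos: [446.9, 90.8, 86.2]
tool_rot: [-89.7, 0.1, -105.0]
force: [1.4, 0.2, 0.1]
gripper_width: 63.8
((432.7745056152344, 104.200439453125), (66.69605255126953, 198.07049560546875), 63.84310531616211) 35.336579393331334
t 14.32 dx -0.0091 dy 0.0798 dz -0.0163 turn 0.000 yaw now -104.97 pos [445.8  91.1  84.8] rot [-8.98e+01  1.00e-01 -1.05e+02] F [-0.2  0.1 -0.3] w 63.7
```

View pics/w13.png

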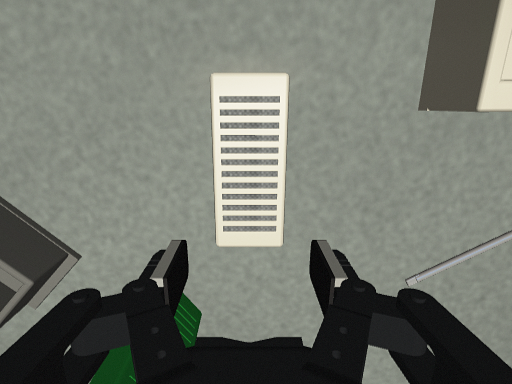

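The cassette lies flat and free at (212–289, 73–247), pleats up. My rectangle caught other objects, so I'll tighten it.

Run:
```python
from h import *
W=cloud('wrist','w13')
P=W[66:252,205:296].reshape(-1,3);P=P[(P[:,2]>30)&(P[:,2]<42)];r=cv2.minAreaRect(P[:,:2].astype(np.float32));print(r,np.percentile(P[:,2],[2,50,98]))
g=r[0];go(g[0],g[1],5,-105)
```

```text
((479.7663879394531, 82.64848327636719), (50.2216682434082, 118.85211181640625), 75.00882720947266) [33.36025245 35.30101839 36.8415801 ]
t 14.32 dx -0.0004 dy 0.0799 dz 0.0347 turn 0.000 yaw now -104.97 pos [445.8  91.1  84.8] rot [-8.98e+01  1.00e-01 -1.05e+02] F [-0.2  0.1 -0.3] w 63.7
```

```bash
python3 -m inch '[{"dx":0,"dy":0,"dz":0.0347,"turn":0,"gripper":-0.5},{"dx":0,"dy":0.04,"dz":0.0347,"turn":0,"gripper":-0.5},{"dx":0,"dy":0.075,"dz":0.0347,"turn":0,"gripper":-0.5},{"dx":0,"dy":0.080,"dz":0.0347,"turn":0,"gripper":-0.5},{"dx":0,"dy":0.080,"dz":0.0347,"turn":0,"gripper":-0.5}]' 20
python3 -c "
from h import *
go(479.8,82.6,5,-105);snap('wrist','w14')"
```

```text
t: 14.95
eef_pos: [477.9, 81.3, 3.4]
tool_rot: [-90.1, -0.0, -105.1]
force: [-0.6, -0.6, 0.5]
gripper_width: 64.0
t 14.95 dx -0.0018 dy -0.0016 dz 0.0015 turn -0.001 yaw now -105.07 pos [477.9  81.3   3.4] rot [ -90.1   -0.  -105.1] F [-0.6 -0.6  0.5] w 64.0
```

View pics/w14.png

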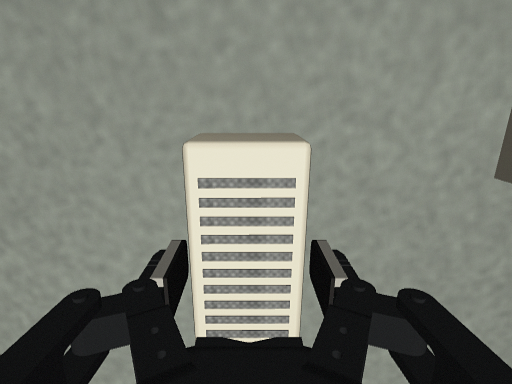

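```bash
python3 -m inch '[{"dx":0,"dy":0,"dz":0.0015,"turn":0,"gripper":1},{"dx":0,"dy":0,"dz":0.0015,"turn":0,"gripper":1},{"dx":0,"dy":0,"dz":0.0015,"turn":0,"gripper":1},{"dx":0,"dy":0,"dz":0.0015,"turn":0,"gripper":1},{"dx":0,"dy":-0.04,"dz":0.0015,"turn":0,"gripper":1},{"dx":0,"dy":-0.09,"dz":0.0015,"turn":0,"gripper":1},{"dx":0,"dy":-0.10,"dz":0.0015,"turn":0,"gripper":1},{"dx":0,"dy":-0.10,"dz":0.0015,"turn":0,"gripper":1}]' 40
python3 - <<'E'
from h import *
snap('wrist','w15');go(541,-145,103,-105)
W=cloud('wrist','w15');o=get_obs()
P=W[120:330,180:320].reshape(-1,3);T=toolT(o);q=(P-T[:3,3])@T[:3,:3]
m=(q[:,1]<0)&(q[:,1]>-60)&(abs(q[:,0])<30);q=q[m]
t=q[abs(q[:,0])<20]
A=np.c_[t[:,2],np.ones(len(t))];print('top plane tilt deg',np.degrees(np.arctan(np.linalg.lstsq(A,t[:,1],rcond=None)[0][0])),'mean y',t[:,1].mean(),'z range',np.percentile(t[:,2],[0.5,99.5]),'x',np.percentile(q[:,0],[1,99]))
E
```

```text
t: 16.0
eef_pos: [479.7, 82.0, 103.9]
tool_rot: [-89.9, 0.1, -105.0]
force: [-0.5, 0.1, -3.0]
gripper_width: 49.3
t 16.05 dx 0.2032 dy -0.0001 dz 0.1185 turn 0.001 yaw now -104.97 pos [479.   81.9 103. ] rot [ -90.1    0.  -105. ] F [-0.4  0.7 -3.5] w 49.4
top plane tilt deg 2.4049684089608636 mean y -30.82053766795038 z range [-24.33435975  60.25722412] x [-27.38589827  26.44238368]
```

View pics/w15.png

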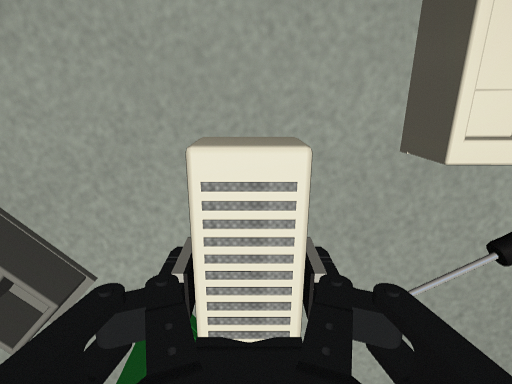

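```bash
python3 -m inch '[{"dx":0.055,"dy":-0.02,"dz":0.030,"turn":0,"gripper":1},{"dx":0.105,"dy":-0.02,"dz":0.060,"turn":0,"gripper":1},{"dx":0.155,"dy":-0.02,"dz":0.090,"turn":0,"gripper":1},{"dx":0.203,"dy":-0.02,"dz":0.1185,"turn":0,"gripper":1},{"dx":0.203,"dy":-0.02,"dz":0.1185,"turn":0,"gripper":1},{"dx":0.203,"dy":-0.02,"dz":0.1185,"turn":0,"gripper":1}]' 40
python3 - <<'E'
from h import *
snap('wrist','w16');go(541,-145,103,-105);snap('side','s16');snap('scene','sc16');big('sc16',130,150,260,280,6,'sc16c');big('s16',200,60,310,180,6,'s16c')
E
```

```text
t: 16.8
eef_pos: [540.1, -144.8, 121.7]
tool_rot: [-90.2, 0.1, -105.1]
force: [-0.2, 0.3, -2.6]
gripper_width: 49.1
t 16.85 dx 0.0010 dy 0.0190 dz 0.0010 turn 0.000 yaw now -104.98 pos [ 540.3 -143.8  122. ] rot [-9.02e+01  1.00e-01 -1.05e+02] F [ 0.4  0.  -3.1] w 49.5
```

View pics/w16.png

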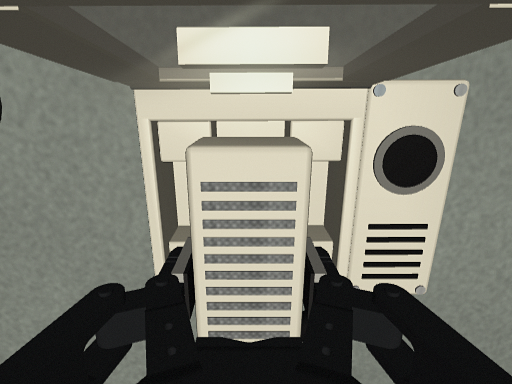

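View pics/sc16c.png

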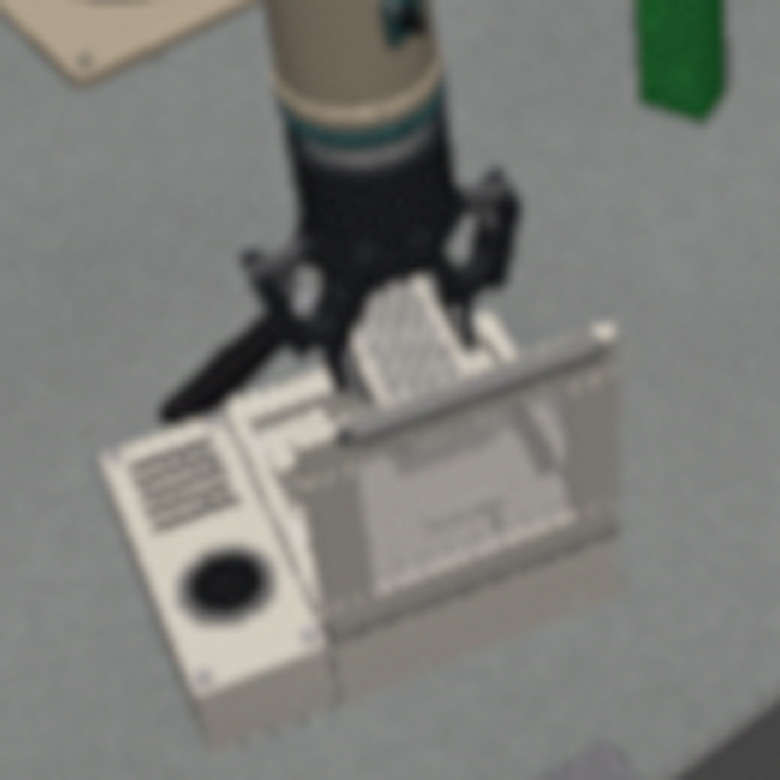

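View pics/s16c.png

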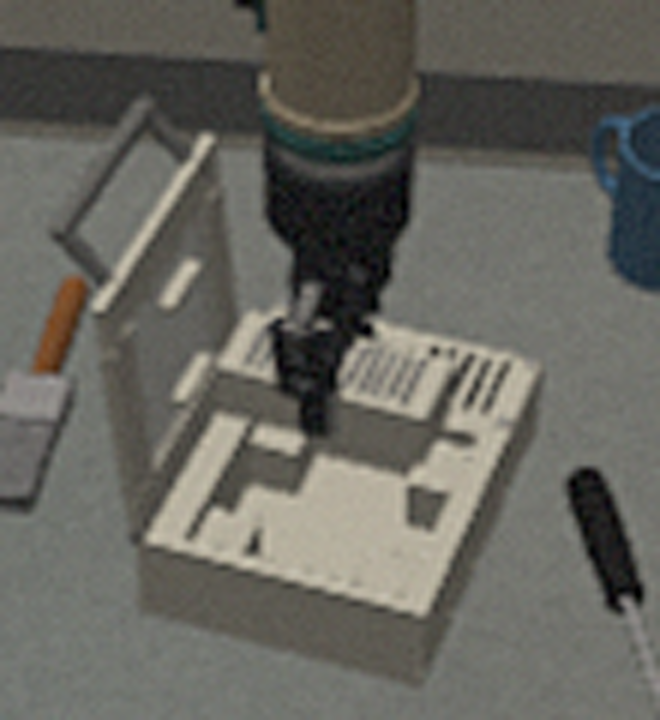

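In the wrist view the far guides' inner edges are at about (216,140) and (285,140), symmetric about the cassette (187–311). I'll measure them in tool coordinates.

Run:
```python
from h import *
big('w16',125,75,375,290,3,'w16c')
import json
o=json.load(open('pics/w16_o.json'));W=cloud('wrist','w16');T=toolT(o)
q=(W-T[:3,3])@T[:3,:3]
for v in (128,135,145,155,170,200,236,245):
    print(v,[(u,*np.round(q[v,u,[0,2]],0).astype(int),int(W[v,u,2])) for u in range(145,360,6) if np.isfinite(W[v,u,2])])
print('col scan');
for u in (180,200,250,300,320):
    print(u,[(v,*np.round(q[v,u,[0,2]],0).astype(int),int(W[v,u,2])) for v in range(84,140,4) if np.isfinite(W[v,u,2])])
```

```text
128 [(145, np.int64(-72), np.int64(59), 59), (151, np.int64(-68), np.int64(59), 58), (157, np.int64(-68), np.int64(58), 45), (163, np.int64(-63), np.int64(58), 47), (169, np.int64(-58), np.int64(58), 47), (175, np.int64(-54), np.int64(58), 45), (181, np.int64(-50), np.int64(58), 47), (187, np.int64(-45), np.int64(58), 47), (193, np.int64(-41), np.int64(58), 46), (199, np.int64(-37), np.int64(58), 47), (205, np.int64(-32), np.int64(58), 47), (211, np.int64(-28), np.int64(58), 45), (217, np.int64(-28), np.int64(55), 10), (223, np.int64(-23), np.int64(55), 11), (229, np.int64(-18), np.int64(55), 10), (235, np.int64(-12), np.int64(55), 12), (241, np.int64(-7), np.int64(55), 10), (247, np.int64(-2), np.int64(55), 9), (253, np.int64(3), np.int64(55), 10), (259, np.int64(8), np.int64(55), 12), (265, np.int64(13), np.int64(55), 12), (271, np.int64(18), np.int64(55), 10), (277, np.int64(23), np.int64(55), 10), (283, np.int64(28), np.int64(55), 10), (289, np.int64(29), np.int64(58), 44), (295, np.int64(33), np.int64(58), 47), (301, np.int64(37), np.int64(58), 47), (307, np.int64(41), np.int64(
[... 12427 characters left out ...]
24, np.int64(36), np.int64(61), 46), (128, np.int64(36), np.int64(58), 46), (132, np.int64(37), np.int64(55), 45), (136, np.int64(37), np.int64(52), 46)]
320 [(84, np.int64(43), np.int64(86), 72), (88, np.int64(46), np.int64(84), 60), (92, np.int64(46), np.int64(82), 59), (96, np.int64(46), np.int64(80), 59), (100, np.int64(46), np.int64(77), 59), (104, np.int64(47), np.int64(75), 58), (108, np.int64(47), np.int64(72), 58), (112, np.int64(47), np.int64(69), 59), (116, np.int64(47), np.int64(67), 58), (120, np.int64(48), np.int64(64), 57), (124, np.int64(50), np.int64(61), 47), (128, np.int64(51), np.int64(58), 47), (132, np.int64(51), np.int64(55), 47), (136, np.int64(51), np.int64(52), 47)]
```

View pics/w16c.png

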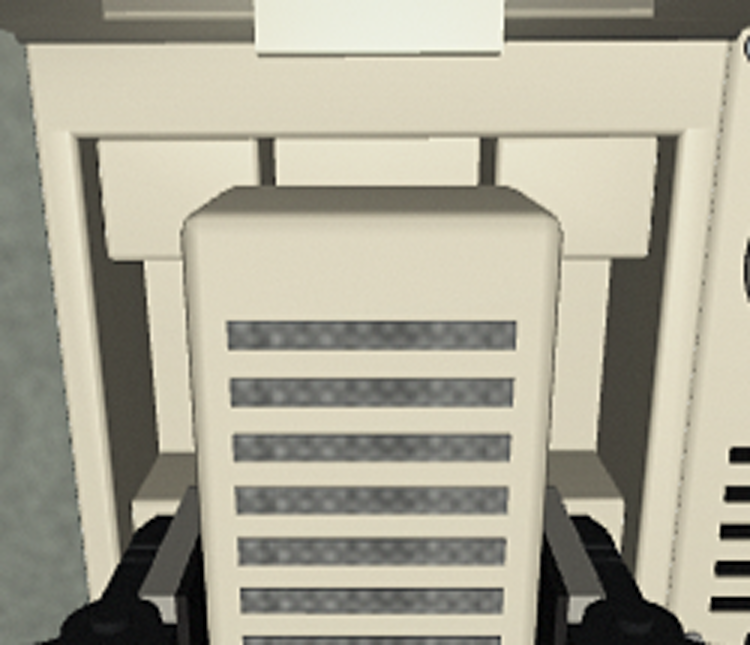

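The cassette is centred over the bay to within about 1 mm. Descending in stages.

```bash
python3 -m inch '[{"dx":0.0005,"dy":0.03,"dz":-0.0005,"turn":0,"gripper":1},{"dx":0.0005,"dy":0.06,"dz":-0.0005,"turn":0,"gripper":1},{"dx":0.0005,"dy":0.075,"dz":-0.0005,"turn":0,"gripper":1},{"dx":0.0005,"dy":0.082,"dz":-0.0005,"turn":0,"gripper":1},{"dx":0.0005,"dy":0.082,"dz":-0.0005,"turn":0,"gripper":1}]' 40
python3 -c "
from h import *
snap('wrist','w17');go(541,-145,16,-105)"
```

```text
t: 17.58
eef_pos: [541.0, -145.7, 41.7]
tool_rot: [-90.0, -0.0, -105.0]
force: [-0.2, 0.3, -2.6]
gripper_width: 49.7
t 17.62 dx -0.0009 dy 0.0262 dz -0.0006 turn -0.000 yaw now -105.01 pos [ 541.3 -146.    42.2] rot [ -89.9   -0.  -105. ] F [-0.1  0.8 -2.9] w 49.3
```

View pics/w17.png

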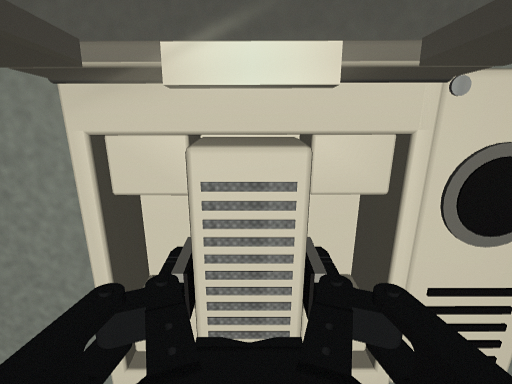

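```bash
python3 -m inch '[{"dx":0,"dy":0.012,"dz":0,"turn":0,"gripper":1},{"dx":0,"dy":0.019,"dz":0,"turn":0,"gripper":1},{"dx":0,"dy":0.023,"dz":0,"turn":0,"gripper":1},{"dx":0,"dy":0.025,"dz":0,"turn":0,"gripper":1},{"dx":0,"dy":0.025,"dz":0,"turn":0,"gripper":1}]' 40
python3 -c "
from h import *
go(541,-145,16,-105)"
```

```text
t: 18.25
eef_pos: [540.6, -145.8, 16.8]
tool_rot: [-90.0, 0.0, -105.0]
force: [-1.0, 0.7, -0.7]
gripper_width: 49.6
t 18.25 dx -0.0009 dy 0.0008 dz 0.0001 turn -0.001 yaw now -105.03 pos [ 540.6 -145.8   16.8] rot [ -90.    0. -105.] F [-1.   0.7 -0.7] w 49.6
```

```bash
python3 -m inch '[{"dx":0,"dy":0.001,"dz":0,"turn":0,"gripper":1},{"dx":0,"dy":0.001,"dz":0,"turn":0,"gripper":-0.2},{"dx":0,"dy":0.001,"dz":0,"turn":0,"gripper":-0.4},{"dx":0,"dy":0.001,"dz":0,"turn":0,"gripper":-0.4},{"dx":0,"dy":-0.03,"dz":0,"turn":0,"gripper":-0.4},{"dx":0,"dy":-0.085,"dz":0,"turn":0,"gripper":-0.4},{"dx":0,"dy":-0.14,"dz":0,"turn":0,"gripper":-0.4},{"dx":0,"dy":-0.14,"dz":0,"turn":0,"gripper":-0.4}]' 40
python3 - <<'E'
from h import *
snap('wrist','w18');go(541,-145,16,-105);snap('side','s18');big('s18',190,40,310,180,5,'s18c')
import json
W=cloud('wrist','w18');o=json.load(open('pics/w18_o.json'))
c=np.array([540.6,-145.8]);a=np.radians(-15);ux=np.array([np.cos(a),np.sin(a)]);uy=np.array([-ux[1],ux[0]])
P=W[100:330].reshape(-1,3);P=P[np.isfinite(P[:,2])];x=(P[:,:2]-c)@ux;y=(P[:,:2]-c)@uy
for b in range(-60,61,12):
    s=(abs(x-b)<3)&(abs(y)<18)&(P[:,2]<80)
    if s.sum()>5:print(b,s.sum(),np.round(np.percentile(P[s,2],[10,50,90]),1))
for b in (-55,-45,-36,36,45,55):
    s=(abs(y-b)<3)&(abs(x-48)<8)&(P[:,2]<80)
    if s.sum()>5:print('guide y',b,s.sum(),np.round(np.median(P[s,2]),1))
E
```

```text
t: 19.25
eef_pos: [543.4, -147.2, 160.6]
tool_rot: [-89.5, -0.0, -105.0]
force: [-0.1, -0.2, -0.2]
gripper_width: 59.7
t 19.30 dx -0.0007 dy 0.1424 dz -0.0018 turn -0.000 yaw now -105.00 pos [ 542.  -146.1  158.4] rot [ -89.8    0.  -105. ] F [-0.1  0.4 -0.2] w 59.8
-60 92 [45.8 46.6 47.5]
-48 195 [46.5 47.3 48. ]
-36 218 [46.7 47.7 48.6]
-24 235 [46.7 47.6 48.5]
-12 244 [46.7 47.8 48.5]
0 254 [46.4 47.4 48.2]
12 263 [46.6 47.5 48.4]
24 285 [46.6 47.5 48.3]
36 269 [46.7 47.7 48.5]
48 285 [46.4 47.3 48.2]
60 285 [17.1 45.9 57.3]
guide y -55 126 47.2
guide y -45 128 47.1
guide y -36 127 47.2
guide y 36 124 47.2
guide y 45 126 47.1
guide y 55 131 47.2
```

View pics/w18.png

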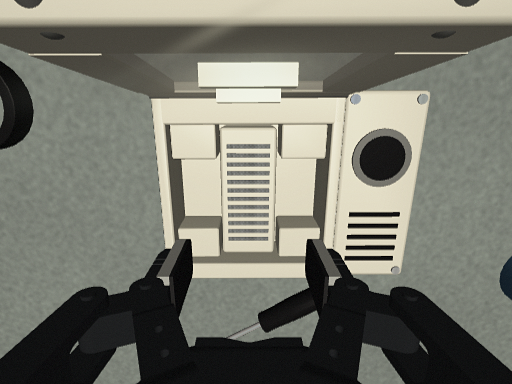

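View pics/s18c.png

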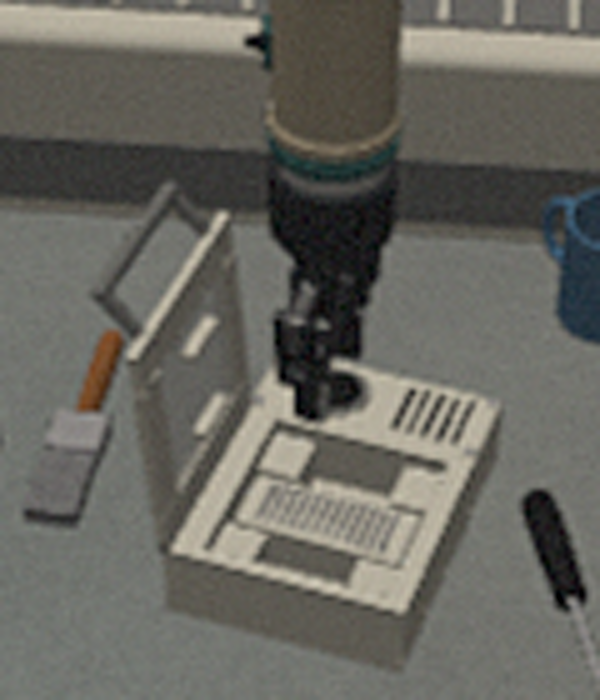

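The cassette is seated: its top is level along its length at 47.5 mm, flush with the guides. Now back to the bar.

```bash
python3 -m inch '[{"dx":0,"dy":-0.06,"dz":0,"turn":0,"gripper":-0.4},{"dx":0,"dy":-0.12,"dz":0,"turn":0,"gripper":-0.4},{"dx":0,"dy":-0.16,"dz":0,"turn":-0.1,"gripper":-0.2},{"dx":0,"dy":-0.16,"dz":0.01,"turn":-0.28,"gripper":0.2},{"dx":0,"dy":-0.16,"dz":0.04,"turn":-0.46,"gripper":0.2},{"dx":0,"dy":-0.16,"dz":0.07,"turn":-0.64,"gripper":0.2},{"dx":0,"dy":-0.16,"dz":0.10,"turn":-0.82,"gripper":0.2},{"dx":0,"dy":-0.16,"dz":0.125,"turn":-1.0,"gripper":0.2}]' 25
python3 -c "
from h import *
go(665.2,-175,320,-14.95)"
```

```text
t: 20.35
eef_pos: [661.9, -177.9, 313.9]
tool_rot: [-90.1, 0.2, -47.4]
force: [1.4, -0.6, -0.2]
gripper_width: 33.7
t 20.35 dx 0.0000 dy -0.0061 dz 0.0044 turn -0.566 yaw now -47.38 pos [ 661.9 -177.9  313.9] rot [-90.1   0.2 -47.4] F [ 1.4 -0.6 -0.2] w 33.7
```

```bash
python3 -m inch '[{"dx":0,"dy":0,"dz":0.004,"turn":-0.18,"gripper":0.2},{"dx":0,"dy":0,"dz":0.004,"turn":-0.36,"gripper":0.2},{"dx":0,"dy":0,"dz":0.004,"turn":-0.54,"gripper":0.2},{"dx":0,"dy":0,"dz":0.004,"turn":-0.568,"gripper":0.2},{"dx":0,"dy":0,"dz":0.004,"turn":-0.568,"gripper":0.2},{"dx":0,"dy":0,"dz":0.004,"turn":-0.568,"gripper":0.2}]' 25
python3 - <<'E'
from h import *
snap('wrist','w20');W=cloud('wrist','w20');go(665.2,-175,236,-14.95)
P=W.reshape(-1,3);a=np.radians(-15);ux=np.array([np.cos(a),np.sin(a)]);uy=np.array([-ux[1],ux[0]])
c=np.array([665,-175]);x=(P[:,:2]-c)@ux;y=(P[:,:2]-c)@uy
for b in range(0,60,8):
    s=(abs(y-b)<3)&(abs(x)<30)&(P[:,2]>236)&(P[:,2]<262)
    if s.sum()>5:print(b,s.sum(),'x range',np.round(np.percentile(x[s],[3,97]),1),'zmax',np.round(np.percentile(P[s,2],98),1))
E
```

```text
t: 21.1
eef_pos: [664.4, -175.5, 316.1]
tool_rot: [-90.0, 0.0, -15.3]
force: [-0.6, 0.5, 1.4]
gripper_width: 34.4
t 21.15 dx 0.0007 dy 0.0802 dz 0.0006 turn -0.005 yaw now -15.25 pos [ 664.4 -175.4  316.2] rot [-90.    0.  -15.3] F [-0.1  0.4  0.9] w 33.9
0 107 x range [-4.2  6.6] zmax 249.6
8 111 x range [-4.2  6.6] zmax 249.9
16 124 x range [-4.9  6.5] zmax 249.7
24 127 x range [-4.8  6.5] zmax 249.3
32 129 x range [-4.7  6.4] zmax 249.6
40 136 x range [-4.6  6.3] zmax 249.2
48 165 x range [-10.    6.3] zmax 249.5
56 131 x range [-10.6   5.6] zmax 248.6
```

View pics/w20.png

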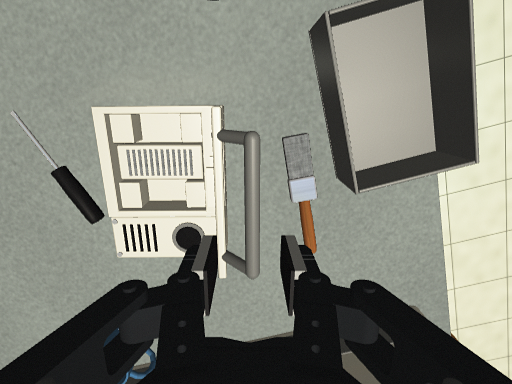

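The bar is between the finger planes, centre about 1 mm from target and axis at 243.5 mm. Descend and grip.

```bash
python3 -m inch '[{"dx":0.0015,"dy":0.04,"dz":0.0005,"turn":-0.004,"gripper":0.2},{"dx":0.0015,"dy":0.075,"dz":0.0005,"turn":-0.004,"gripper":0.2},{"dx":0.0015,"dy":0.080,"dz":0.0005,"turn":-0.004,"gripper":0.2},{"dx":0.0015,"dy":0.080,"dz":0.0005,"turn":-0.004,"gripper":1},{"dx":0.0015,"dy":0.080,"dz":0.0005,"turn":-0.004,"gripper":1},{"dx":0.0015,"dy":0.080,"dz":0.0005,"turn":-0.004,"gripper":1},{"dx":0.0015,"dy":0.080,"dz":0.0005,"turn":-0.004,"gripper":1}]' 30
python3 -c "
from h import *
go(665.2,-175,236,-14.95)
f=lambda t:np.array([-186*np.cos(t)+30*np.sin(t),186*np.sin(t)+30*np.cos(t)])
a=f(1.65)
for t in np.arange(1.65,-0.01,-0.075):
    d=f(t)-a;print('%.3f dx %.3f dy %.3f'%(t,d[0]/1e3,-d[1]/1e3))"
```

```text
t: 22.02
eef_pos: [666.9, -175.8, 238.1]
tool_rot: [-90.0, -0.2, -15.0]
force: [0.6, 0.7, 3.7]
gripper_width: 10.3
t 22.02 dx -0.0019 dy 0.0021 dz 0.0004 turn -0.000 yaw now -14.96 pos [ 666.9 -175.8  238.1] rot [-90.   -0.2 -15. ] F [0.6 0.7 3.7] w 10.3
1.650 dx 0.000 dy -0.000
1.575 dx -0.014 dy -0.003
1.500 dx -0.028 dy -0.005
1.425 dx -0.042 dy -0.005
1.350 dx -0.056 dy -0.005
1.275 dx -0.070 dy -0.004
1.200 dx -0.084 dy -0.001
1.125 dx -0.098 dy 0.002
1.050 dx -0.111 dy 0.007
0.975 dx -0.124 dy 0.012
0.900 dx -0.137 dy 0.019
0.825 dx -0.149 dy 0.026
0.750 dx -0.160 dy 0.034
0.675 dx -0.171 dy 0.043
0.600 dx -0.181 dy 0.053
0.525 dx -0.191 dy 0.064
0.450 dx -0.199 dy 0.075
0.375 dx -0.207 dy 0.087
0.300 dx -0.213 dy 0.099
0.225 dx -0.219 dy 0.112
0.150 dx -0.224 dy 0.126
0.075 dx -0.228 dy 0.139
0.000 dx -0.231 dy 0.153
```

```bash
python3 -m inch '[{"dx":-0.014,"dy":-0.003,"dz":0,"turn":0,"gripper":1},{"dx":-0.028,"dy":-0.005,"dz":0,"turn":0,"gripper":1},{"dx":-0.042,"dy":-0.005,"dz":0,"turn":0,"gripper":1},{"dx":-0.056,"dy":-0.005,"dz":0,"turn":0,"gripper":1},{"dx":-0.070,"dy":-0.004,"dz":0,"turn":0,"gripper":1},{"dx":-0.084,"dy":-0.001,"dz":0,"turn":0,"gripper":1},{"dx":-0.098,"dy":0.002,"dz":0,"turn":0,"gripper":1},{"dx":-0.111,"dy":0.007,"dz":0,"turn":0,"gripper":1}]'
python3 -c "
from h import *
go(665.2,-175,236,-14.95);snap('side','s21');big('s21',190,40,310,180,5,'s21c')"
```

```text
t: 23.02
eef_pos: [559.4, -147.3, 231.2]
tool_rot: [-90.0, -0.2, -15.0]
force: [-2.0, -0.3, 4.0]
gripper_width: 10.1
t 23.02 dx 0.1094 dy -0.0044 dz 0.0006 turn -0.000 yaw now -14.97 pos [ 559.4 -147.3  231.2] rot [-90.   -0.2 -15. ] F [-2.  -0.3  4. ] w 10.1
```

View pics/s21c.png

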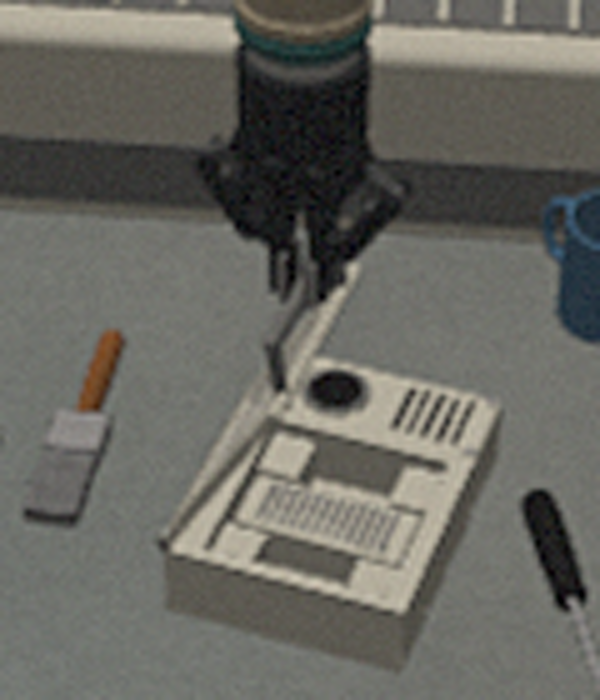

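The cover is held at about 1.05 rad with the bar gripped. I'll continue lowering.

```bash
python3 -m inch '[{"dx":-0.013,"dy":0.005,"dz":0,"turn":0,"gripper":1},{"dx":-0.026,"dy":0.012,"dz":0,"turn":0,"gripper":1},{"dx":-0.038,"dy":0.019,"dz":0,"turn":0,"gripper":1},{"dx":-0.049,"dy":0.027,"dz":0,"turn":0,"gripper":1},{"dx":-0.060,"dy":0.036,"dz":0,"turn":0,"gripper":1},{"dx":-0.070,"dy":0.046,"dz":0,"turn":0,"gripper":1},{"dx":-0.080,"dy":0.057,"dz":0,"turn":0,"gripper":1},{"dx":-0.088,"dy":0.068,"dz":0,"turn":0,"gripper":1}]'
python3 -c "
from h import *
go(444.1,-116.5,82.2,-14.95)"
python3 -m inch '[{"dx":-0.008,"dy":0.012,"dz":0,"turn":0,"gripper":1},{"dx":-0.014,"dy":0.024,"dz":0,"turn":0,"gripper":1},{"dx":-0.020,"dy":0.037,"dz":0,"turn":0,"gripper":1},{"dx":-0.025,"dy":0.051,"dz":0,"turn":0,"gripper":1},{"dx":-0.029,"dy":0.064,"dz":0,"turn":0,"gripper":1},{"dx":-0.031,"dy":0.072,"dz":0,"turn":0,"gripper":1},{"dx":-0.031,"dy":0.072,"dz":0,"turn":0,"gripper":1}]'
python3 -c "
from h import *
go(444.1,-116.5,82.2,-14.95);snap('side','s22');big('s22',190,40,310,180,5,'s22c')"
```

```text
t: 24.08
eef_pos: [474.1, -124.5, 161.4]
tool_rot: [-90.0, -0.1, -15.0]
force: [0.9, -0.9, -0.0]
gripper_width: 10.4
t 24.07 dx -0.0312 dy 0.0791 dz 0.0000 turn -0.000 yaw now -14.97 pos [ 474.1 -124.5  161.4] rot [-90.   -0.1 -15. ] F [ 0.9 -0.9 -0. ] w 10.4
t: 24.95
eef_pos: [444.8, -116.6, 89.4]
tool_rot: [-90.0, -0.1, -15.0]
force: [3.1, -1.9, -1.7]
gripper_width: 10.4
t 24.95 dx -0.0007 dy 0.0072 dz -0.0001 turn -0.000 yaw now -14.97 pos [ 444.8 -116.6   89.4] rot [-90.   -0.1 -15. ] F [ 3.1 -1.9 -1.7] w 10.4
```

View pics/s22c.png

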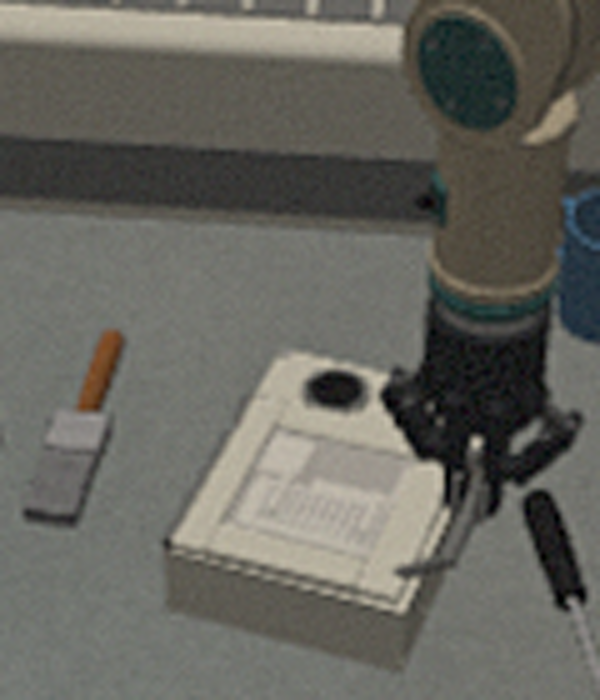

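```bash
python3 -m inch '[{"dx":-0.0005,"dy":0.002,"dz":0,"turn":0,"gripper":1},{"dx":-0.0005,"dy":0.004,"dz":0,"turn":0,"gripper":1},{"dx":-0.0005,"dy":0.005,"dz":0,"turn":0,"gripper":1},{"dx":-0.0005,"dy":0.005,"dz":0,"turn":0,"gripper":1}]'
python3 - <<'E'
from h import *
go(444.1,-116.5,82.2,-14.95);snap('side','s23')
c=np.array([541,-145.4]);a=np.radians(-15);ux=np.array([np.cos(a),np.sin(a)]);uy=np.array([-ux[1],ux[0]])
for f in('s0','s23'):
    W=cloud('side','side0' if f=='s0' else f).reshape(-1,3);x=(W[:,:2]-c)@ux;y=(W[:,:2]-c)@uy
    for x0 in(-70,-60,70):
        s=(abs(x-x0)<5)&(y>0)&(y<65)&(W[:,2]>55)&(W[:,2]<85);print(f,x0,s.sum(),np.median(W[s,2]))
E
```

```text
t: 25.5
eef_pos: [444.2, -116.4, 85.3]
tool_rot: [-90.0, -0.1, -15.0]
force: [2.1, -2.2, 5.2]
gripper_width: 10.1
t 25.50 dx -0.0000 dy 0.0031 dz -0.0001 turn -0.000 yaw now -14.97 pos [ 444.2 -116.4   85.3] rot [-90.   -0.1 -15. ] F [ 2.1 -2.2  5.2] w 10.1
s0 -70 40 69.13553519382191
s0 -60 43 68.91875354845354
s0 70 34 69.1595118706154
s23 -70 42 69.30562269642968
s23 -60 43 69.5069912563306
s23 70 38 69.54681006868236
```

```bash
python3 -m inch '[{"dx":0,"dy":0.001,"dz":0,"turn":0,"gripper":1},{"dx":0,"dy":0.0015,"dz":0,"turn":0,"gripper":1},{"dx":0,"dy":0.0015,"dz":0,"turn":0,"gripper":1}]'
python3 -c "
from h import *
go(444.1,-116.5,82.2,-14.95)"
```

```text
t: 25.92
eef_pos: [444.1, -116.3, 84.8]
tool_rot: [-90.0, -0.1, -15.0]
force: [0.5, -1.4, 18.7]
gripper_width: 10.5
t 25.93 dx 0.0000 dy 0.0026 dz -0.0002 turn -0.001 yaw now -14.98 pos [ 444.1 -116.3   84.8] rot [-90.   -0.1 -15. ] F [ 0.5 -1.4 18.7] w 10.5
```

It is against a firm stop: 18.7 N for a 0.5 mm move. I'll release and rise straight up.

```bash
python3 -m inch '[{"dx":0,"dy":0,"dz":0,"turn":0,"gripper":0.2},{"dx":0,"dy":0,"dz":0,"turn":0,"gripper":0},{"dx":0,"dy":0,"dz":0,"turn":0,"gripper":0},{"dx":0,"dy":-0.03,"dz":0,"turn":0,"gripper":0},{"dx":0,"dy":-0.08,"dz":0,"turn":0,"gripper":0},{"dx":0,"dy":-0.13,"dz":0,"turn":0,"gripper":0},{"dx":0,"dy":-0.18,"dz":0,"turn":0,"gripper":0},{"dx":0,"dy":-0.18,"dz":0,"turn":0,"gripper":0}]'
python3 - <<'E'
from h import *
snap('wrist','w24');snap('side','s24');snap('scene','sc24');go(444.1,-116.5,82.2,-14.95)
c=np.array([541,-145.4]);a=np.radians(-15);ux=np.array([np.cos(a),np.sin(a)]);uy=np.array([-ux[1],ux[0]])
for f in('side0','s24'):
    W=cloud('side',f).reshape(-1,3);x=(W[:,:2]-c)@ux;y=(W[:,:2]-c)@uy
    for x0 in(-70,-60,70):
        s=(abs(x-x0)<5)&(y>0)&(y<65)&(W[:,2]>55)&(W[:,2]<85);print(f,x0,s.sum(),np.median(W[s,2]))
    s=(abs(x+102)<14)&(abs(y)<45)&(W[:,2]>75)&(W[:,2]<120);print('bar',s.sum(),np.round(np.percentile(W[s,2],[50,95]),1))
E
```

```text
t: 26.92
eef_pos: [445.1, -116.4, 266.1]
tool_rot: [-89.9, -0.4, -14.9]
force: [0.4, 0.3, 0.0]
gripper_width: 42.6
t 27.07 dx 0.0025 dy 0.1799 dz -0.0006 turn 0.000 yaw now -14.94 pos [ 442.3 -115.4  262.1] rot [-90.    0.1 -14.9] F [ 0.   0.5 -0.6] w 42.9
side0 -70 40 69.13553519382191
side0 -60 43 68.91875354845354
side0 70 34 69.1595118706154
bar 72 [96.2 99.9]
s24 -70 42 68.3123668797561
s24 -60 47 68.93951366123338
s24 70 40 69.73356808394396
bar 70 [ 95.6 100.5]
```

View pics/w24.png

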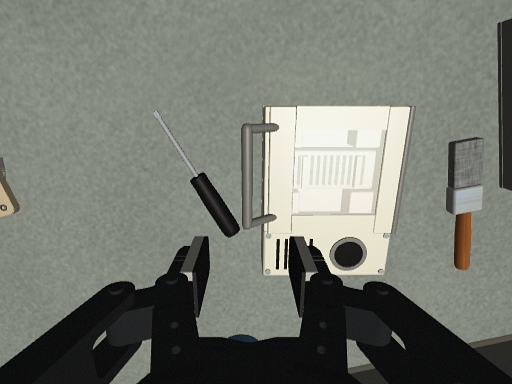

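View pics/s24.png

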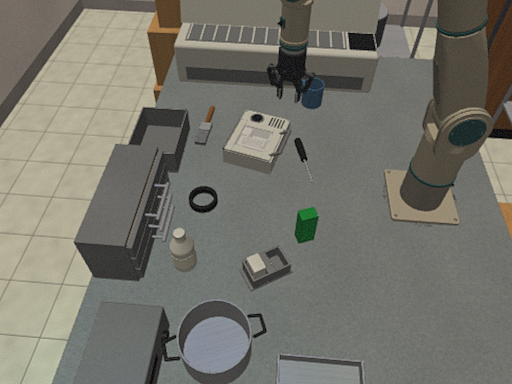

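View pics/sc24.png

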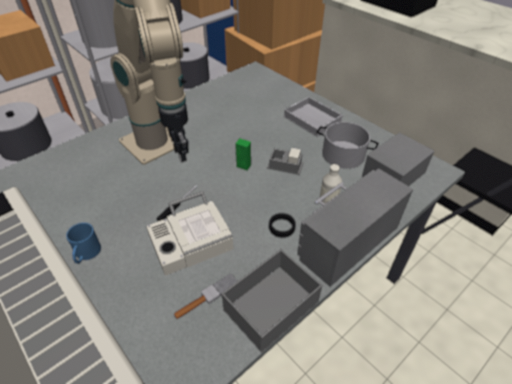

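The cover is closed: its height matches the start within noise, and the cassette shows through the window at wrist (335,170). The bystanders are where they were. The gripper is clear, so I'm handing in.

```bash
python3 -c "
from h import *
print(finish_job(),get_obs()['t'])"
```

```text
the job is handed in; nothing more can be done
the job is handed in; nothing more can be done
```

The job is done and handed in at about 27 s of the 72 s limit.

- **Cover opened:** I lifted the cover by its bar until it rested on its stop. It stayed open after I let go.
- **Cassette moved:** I took the long white cassette out of the stand and tipped it over its lower edge on the bench. With about 6° left to go I let go, so the raised end dropped the last few millimetres. I then gripped it again across its middle and lowered it into the bay.
- **Cover closed:** I lowered the cover by its bar onto a firm stop and released it.

**Last checks**
- **Cassette seated:** its top measured level at 47.5 mm, flush with the corner guides at 47.2 mm.
- **Cover closed:** its top and bar read within about 1 mm of their starting heights, which is the depth noise.
- **Bystanders:** they look unmoved in the final pictures, and nothing was touching the gripper.
- **Contact force:** the highest reading was 38.5 N, measured at the wrist when the gripped cassette first touched the bench. That was the cassette on the bench, not the arm or gripper body.
- **Disagreements:** the scene and side cameras differed by 3–5 mm on positions, so I relied on close wrist-camera measurements for the grasps and the fit. No check failed.

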